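Fit the snap ring that keeps a drive unit's spring-loaded pulley on its spindle

TASK

Refit the snap ring on the drive unit: take the spreading pliers from their stand, put their tips into the two eyes of the ring on the white block and squeeze to spread it and lift it off. Slide the spread ring down over the spindle and press the springy pulley gently down with it until it bottoms, then let the ring close into the groove so that it holds the pulley down. Hang the pliers back upright in their stand and leave the glassware and other things alone.

Things in the scene. Friction and masses are not known exactly. Their poses are not given: they have to be found in the camera images.
- pliers_grip (a point): Spreading pliers, about 140 g, upright in their stand, tips down: centre between the two black handles, 83 mm above the tip ends; z up, y the squeeze direction. Handles: flat plates 26 mm wide (x), 8 thick, 56 to 110 mm above the tip ends, outer faces 58 mm apart. Alike after a half turn. The point sits on one lever: it shifts +y by half the squeeze.
- pliers_tips (a point): Middle between the tip ends, 83 mm below pliers_grip. Steel blades centred 9 mm either side along y, 8 mm (x) by 3.5 mm, narrowed to 5.5 by 2.2 in the last 2 mm; 5.5 mm up they end at flat shoulders of posts 15 by 13 mm. Above, a crossbar 32 mm (x) by 58 mm (y) lies 43 to 56 mm above the tip ends. Shifts like pliers_grip.
- jaw (a joint): How far the handles are squeezed together, 0 at rest to 0.016 m (built-in stop). The tips part by the same amount. Return spring 11 N at rest, 13 N at the stop, besides the ring's force. In the eyes the first 0.0076 is play; 0.0016 centres the tips in them.
- stand: Grey stand, 74 by 84 by 46 mm high, origin under its centre; same axes as the pliers in it. A slot 22 mm (x) by 60 mm (y) in its top takes the posts; the crossbar rests on the top: tip ends then hang 3 mm and pliers_grip 86 mm above the table.
- ring_center (a point): Dark steel snap ring, 44 g, 6 mm thick, lying flat: centre of its hole, half-way up. Two halves slide apart along y, lapped at the back (-x). Hole at rest: sides (y) 15.4 mm from the centre, diagonals 16.2, back 20.8, eyes 20.2. Frame of the +y half: spread by s, the true centre lies s/2 to -y. Spread 8.4 mm it clears the spindle by 1 to 1.6 mm all round.
- ring_eyes (a point): Middle between the ring's two eyes, 29 mm from ring_center along +x, same height. Eyes: rectangular slots through the ring, centred 9.8 mm either side along y, 13 mm (x) by 9.5 mm (y), walls 2.3 mm. With the plier shoulders down on the ring the blades stay 0.5 mm short of its underside. Moves with the +y half.
- ring_half (a joint): How far the ring is spread, 0 (at rest) to 0.014 m; its spring closes it with 5 N, 8 N at 0.0084, which is what the pliers at their stop give. In the groove it closes to nearly 0.
- rest: White block 110 by 100 by 20 mm high on which the ring lies, origin under its centre.
- hub: White round drive housing, 100 mm across, 50 high, fixed, origin under its centre. On its axis the upright steel spindle, 36 mm across, top 5 mm tapered to 27. Shims of unknown height: its top is 96 to 106 mm above the table, the pulley and groove shift with it. The groove, 30 mm across, lies 13 to 22 mm below the top.
- pulley (a joint): Aluminium pulley on the spindle, disc 76 mm across, 10 thick. At 0 its upper face is 13 mm below the spindle's top and hides the groove; 0.008 m is fully down, its face 0.8 mm above the groove's lower edge. Its spring yields at 4 N, bottoms at 9 N. Held by the ring it stays near 0.006. Over 35 N harms the bearing.
- cap: Bystander: green screw cap, 28 mm across, 12 mm high, loose.
- dish: Bystander: glass dish, 60 mm across, 15 mm high, loose.
- beaker: Bystander: glass beaker, 66 mm across, 90 mm high, loose.
- reagent: Bystander: amber bottle, 64 mm across, 130 mm high, loose.
- jar: Bystander: glass jar, 50 mm across, 55 mm high, loose.
- washer: Bystander: steel washer, 34 mm across, 6 mm thick, loose.
- driver: Bystander: screwdriver, 150 mm long, loose.
Not all that is in view belongs to the job. Leave any red look-alike of the part that bears pliers_grip alone.

How it is judged:
By the outcome, as a careful person would: the job done as asked, in the order asked, and still so for the second after the job is handed in, with the robot touching nothing.
It also fails if it takes over 59 s, if anything falls off the work surface, if the arm or the gripper's body presses on something with over 40 N, if the wrist force passes 120 N, or if a joint passes its speed limit or range.

ROBOT

A 6-joint arm with a two-finger parallel gripper is mounted at the origin on the work surface. World frame = base frame: x ahead of the robot, y to its left, z up, the work surface at z = 0. Lengths are in mm, angles in rad, forces in N, time in s.
With the tool pointing down it reaches from about 350 to 850 mm from the base axis. Payload 8.1 kg.
Tool frame: the origin (TCP) lies between the finger pads; the fingertips stand 14 mm ahead of it and the grasp point (between the pads) lies 5 mm behind it; z points along the fingers, y is the direction in which the jaws open and shut (so a half turn about z gives the same grasp; the last joint's range is limited). The gripper opens to 85 mm and grips with 20 to 120 N. Pads are 22 mm wide; open, the fingers measure 114 mm over their backs; the gripper's body (76 mm by 85 mm) begins 54 mm behind the grasp point. The pads swing forward as they close: fully open they stand 13 mm farther back than shut.
Start: joints at [-1.272, 0.13, 1.488, -0, 1.523, -0.085], TCP at [224.688, -556.346, 245.292] pointing down, gripper open.
Joint ranges: [-2.96, 2.96], [-0.89, 2.26], [0.02, 2.5], [-1.34, 4.48], [0, 2.73], [-2.66, 2.66]. Speed limits (rad/s): [2.39, 2.39, 2.79, 3.14, 3.14, 3.14].

INTERFACE

Orientations are given as a unit quaternion [w, x, y, z].
In Python, from plant import bot, optics, silhouettes, pinpoint gives the robot as it stands.
- The arm moves only by the tool send_rows, never from a script. Its argument "deltas" is a list of rows, each an object with "translation": the shift along the world's x, y, z in mm, a list of three; "twist": the turn, a rotation vector about the world's x, y, z in degrees, a list of three. A call has exactly 8 rows; each row shifts and turns the commanded pose from where the row before left it; what a row does not reach is not made up. A row lasts 1/10 s, in which the tool goes at most 50 mm and 8.59 degrees, less where a joint would pass 70% of its speed; a pose out of reach is approached as far as the arm can. A call with a gripper value outside its range is refused whole. "hand" is the closure, from 0 (fully open) to 1 (shut), set as the call begins (left out, the last holds). The fingers move at their own pace and stop on an object; "force" is the grip in N (left out, the last holds). Time passes only in rows, so rows that do not move let the fingers close, or fill a call up. It gives the time, the measured TCP pose, the force and the opening at its end, in the units of the state.
- bot.observe(): the state, without advancing time (a new reading comes with each control period).
- optics.camera(name): name is "scene" or "top" or "wrist"; returns a dict with "pixels" (480x640x3 uint8, red, green, blue), "range_z" (480x640 float32, mm along the optical axis (not along the pixel's ray), 0 where there is no reading), "fovy" (degrees; the focal length in pixels is half the picture's height over the tangent of half this angle, whatever the lens; pixels are square), "cx", "cy" (the principal point, pixels), "k1" (the pictures are not rectified: a ray, as slopes to the right and down, at radius r is drawn at 1 + k1 r^2 times it, then the intrinsics apply), "R" (3x3) and "t" (3): a world point X has camera coordinates R X + t. Camera axes: x right, y down, z forward; pixel columns grow to the right and rows downward; lengths in mm; the calibration is good to about 2 mm. A picture is of the moment at which its call begins.
- bot.job_done(): hands the job in, once; it reports no verdict.
Trained networks look in a picture, given as the dict that the camera call returned (one of the last four; its "shot" number tells which), for a name from the list of things; names that differ only in an ending like _2 or _b are one class to them, and where a whole thing is asked for, a point or a joint stands for the part that bears it (a point fixed in the world has none). Each returns a list of dicts, best first, with "score" (0 to 1); they miss things now and then, are a little off and sometimes report something else, mostly with a low value. They report only what shows in the picture. A call takes as long as a camera call. They do not tell look-alikes from the thing itself.
- silhouettes(picture, thing): "region" (480x640 bool, what is visible of it) and "centre" ([column, row] in pixels, amid what is visible of it).
- pinpoint(picture, thing): "centre" ([column, row] in pixels: a listed point, or the origin of a listed thing).
The state is a dict: "time_s": time; "qpos": joint angles; "qd": joint speeds; "effort": joint torques, N m; "position": TCP position; "tcp_rot": TCP orientation; "ft_force": force on the tool from outside, world axes, zero at the start; "moment": the same for the moment, N m; "gripper_width": finger opening in mm.
Only numpy, scipy, OpenCV 4.12 (cv2) and the standard library are available. Lean on these libraries where they do the work, as an engineer would, in place of code of your own. Each camera call takes 0.05 s, during which the arm holds its last target.

## Working session

There is one attempt and no reset: what is moved stays moved. The work goes in short steps, Python scripts to look and compute and a tool call to move; the robot and the scene stay as the last step left them, time stands still between calls to the robot, and variables do not carry over. Pictures are saved under pics/ and viewed, and the job is handed in when it is done.

Besides the shell and the picture viewer there is one more tool, called after "Request:" as name(argument=value, ...), one argument or row to a line, values as JSON. send_rows: Moves the arm, as the interface text tells. Its arguments: {"type":"object","properties":{"deltas":{"type":"array","items":{"type":"object","properties":{"translation":{"type":"array","items":{"type":"number"}},"twist":{"type":"array","items":{"type":"number"}}}}},"hand":{"type":"number"},"force":{"type":"number"}},"required":["deltas"]}

```bash
ls; mkdir -p pics; cat > h.py <<'E'
import numpy as np, cv2
from plant import bot, optics, silhouettes, pinpoint
def K(p):
    f=240/np.tan(np.radians(p['fovy'])/2); return f,p['cx'],p['cy'],p['k1']
def ray(p,uv):
    f,cx,cy,k1=K(p); d=np.array([(uv[0]-cx)/f,(uv[1]-cy)/f]); s=d.copy()
    for _ in range(20): s=d/(1+k1*(s@s))
    return np.array([s[0],s[1],1.])
def atz(p,uv,z):
    R,t=np.array(p['R']),np.array(p['t']); C=-R.T@t; d=R.T@ray(p,uv); return C+d*(z-C[2])/d[2]
def proj(p,X):
    R,t=np.array(p['R']),np.array(p['t']); c=R@np.asarray(X,float)+t; s=c[:2]/c[2]; f,cx,cy,k1=K(p)
    s=s*(1+k1*(s@s)); return np.array([s[0]*f+cx,s[1]*f+cy])
def dep(p,uv):
    u,v=int(round(uv[0])),int(round(uv[1])); z=p['range_z'][v,u]; R,t=np.array(p['R']),np.array(p['t'])
    return R.T@(ray(p,uv)*z-t), z
def cloud(p):
    R,t=np.array(p['R']),np.array(p['t']); f,cx,cy,k1=K(p)
    u,v=np.meshgrid(np.arange(640),np.arange(480)); dx=(u-cx)/f; dy=(v-cy)/f; sx,sy=dx.copy(),dy.copy()
    for _ in range(15):
        q=1+k1*(sx*sx+sy*sy); sx=dx/q; sy=dy/q
    z=p['range_z']; P=np.stack([sx*z,sy*z,z],-1)-t
    return P@R
def save(p,n,crop=None,scale=1):
    im=p['pixels'][:,:,::-1]
    if crop: im=im[crop[1]:crop[3],crop[0]:crop[2]]
    im=cv2.resize(np.ascontiguousarray(im),None,fx=scale,fy=scale,interpolation=cv2.INTER_CUBIC); cv2.imwrite('pics/'+n+'.png',im)
E
python3 - <<'E'
from h import *
import pickle
np.set_printoptions(precision=1,suppress=True)
for c in ['top','scene','wrist']:
    p=optics.camera(c); save(p,c+'0'); pickle.dump(p,open(c+'0.pkl','wb'))
    print(c,p['fovy'],p['k1'],-np.array(p['R']).T@p['t'])
    if c=='wrist': break
    for n in ['pliers_grip','pliers_tips','stand','ring_center','ring_eyes','rest','hub','pulley','cap','dish','beaker','reagent','jar','washer','driver']:
        try:
            for r in pinpoint(p,n)[:3]:
                print(n,round(r['score'],2),np.array(r['centre']),dep(p,r['centre'])[0])
        except Exception as e: print(n,e)
print(bot.observe())
E
```

```text
pics
top 46.591433593013576 -0.14062887358515372 [ 504.8   58.2 1028.1]
pliers_grip 0.77 [203.9 227.9] [609.5 237.2  56.6]
pliers_grip 0.77 [126.9 283.6] [507.1 371.9  49.4]
pliers_grip 0.74 [200.9 287.4] [505.2 237.5  57.5]
pliers_tips 0.91 [137.7 284.3] [506.6 350.2  56.1]
pliers_tips 0.88 [210.4 289.5] [502.1 220.8  57.4]
pliers_tips 0.57 [214.6 234.6] [598.6 218.2  53.6]
stand 0.82 [212.3 289.4] [502.3 219.6  44.4]
stand 0.4 [466.3 271.5] [ 545.3 -217.7   92.1]
ring_center 0.65 [329.1 287.3] [512.7  12.8  20. ]
ring_center 0.47 [396.4 363. ] [ 380.4 -111.5   27. ]
ring_eyes 0.82 [329.7 273.2] [538.1  12.6  25.1]
ring_eyes 0.59 [464.5 271.2] [ 545.7 -214.4   92.4]
rest 0.69 [325.  290.5] [506.8  20.   19.4]
hub 0.86 [463.8 274. ] [ 540.8 -212.8   94. ]
pulley it knows: beaker, cap, dish, driver, hub, jar, pliers_grip, pliers_tips, reagent, rest, ring_center, ring_eyes, stand, washer
cap 0.56 [270.9 206.5] [657.6 123.5  13. ]
cap 0.37 [395.7 361.4] [ 383.2 -110.3   26.6]
dish 0.65 [409.2 203.7] [ 673.1 -133.9    3.2]
dish 0.38 [199.8 289.9] [500.7 239.8  54.5]
beaker 0.57 [385.7 15
[... 1186 characters left out ...]
1 [237.7 308.1] [761.7  51.4  54.6]
jar 0.68 [351.8 230.7] [522.6  26.1  27.3]
jar 0.36 [435.1 320.2] [519.4 236.2  46.6]
washer 0.53 [451.6 250.6] [387.3 146.6  -1.9]
driver 0.93 [367.1 151.3] [ 387.3 -106.2   20.5]
driver 0.59 [258.6 151.1] [ 572.4 -205.4   46.1]
wrist 60.97907674238273 -0.012827922386266557 [ 288.4 -530.6  374.1]
{'time_s': 1.55, 'qpos': array([-1.3,  0.1,  1.5,  0. ,  1.5, -0.1]), 'qd': array([ 0.,  0., -0.,  0.,  0., -0.]), 'effort': array([ -0. , -56.9, -50.1,  -0. ,   0. ,   0. ]), 'position': array([ 224.7, -556.4,  245.3]), 'tcp_rot': array([0. , 1. , 0.2, 0. ]), 'ft_force': array([-0.5, -0.9,  0.4]), 'moment': array([0., 0., 0.]), 'gripper_width': 85.2828937473324}
```

View pics/top0.png

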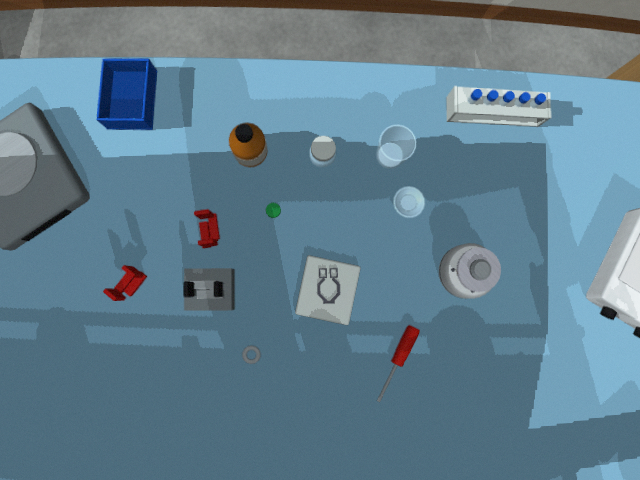

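View pics/scene0.png

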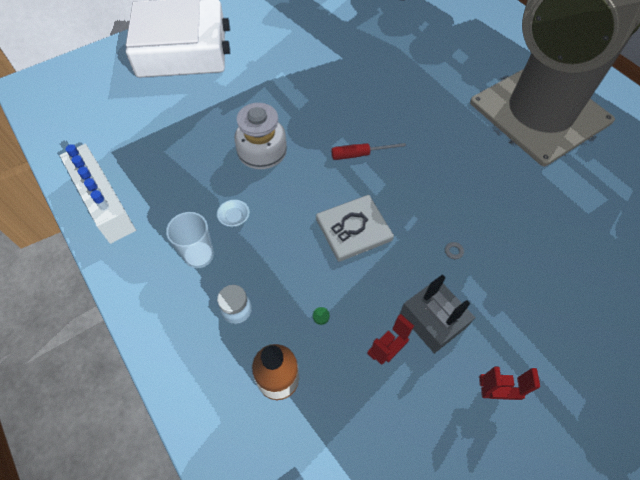

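View pics/wrist0.png

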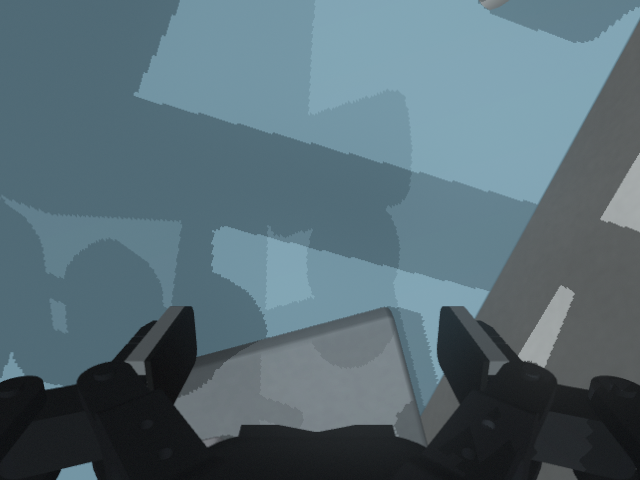

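```bash
python3 - <<'E'
from h import *
import pickle
from scipy.spatial.transform import Rotation as Ro
np.set_printoptions(precision=4,suppress=True)
s=bot.observe(); q=s['tcp_rot']; R=Ro.from_quat(np.r_[q[1:],q[0]]).as_matrix(); print(q,R,s['time_s'])
w=pickle.load(open('wrist0.pkl','rb')); Rc=np.array(w['R']); C=-Rc.T@w['t']
print('cam in tool',R.T@(C-s['position'])); print('camaxes in tool (cols x y z)',R.T@Rc.T, w['cx'],w['cy'])
np.set_printoptions(precision=1,suppress=True)
for c in ['top','scene']:
    p=pickle.load(open(c+'0.pkl','rb')); P=cloud(p); im=p['pixels'].astype(int); 
    ok=p['range_z']>0
    # hub spindle / pulley
    m=ok&(np.hypot(P[...,0]-545,P[...,1]+217)<60)
    h,e=np.histogram(P[m][:,2],bins=np.arange(0,115,2)); print(c,[(a,b) for a,b in zip(e,h) if b>3])
    for lo,hi in ((65,95),(92,112)):
        k=m&(P[...,2]>lo)&(P[...,2]<hi); Q=P[k]; print(lo,len(Q),Q.mean(0),np.median(Q,0),Q.min(0),Q.max(0))
    # handles (black, z>60)
    m=ok&(np.hypot(P[...,0]-502,P[...,1]-222)<50)&(P[...,2]>70); n,l=cv2.connectedComponents(m.astype(np.uint8))
    for i in range(1,n):
        Q=P[l==i]; 
        if len(Q)>5: print('handle',len(Q),Q.mean(0),Q.min(0),Q.max(0),np.argwhere(l==i).mean(0))
    m=ok&(np.hypot(P[...,0]-502,P[...,1]-222)<60)&(P[...,2]>35)&(P[...,2]<50); Q=P[m]; r=cv2.minAreaRect(Q[:,:2].astype(np.float32)); print('stand top',r,np.median(Q[:,2]))
    m=ok&(np.hypot(P[...,0]-512,P[...,1]-15)<80)&(P[...,2]>14)&(P[...,2]<32); Q=P[m]; r=cv2.minAreaRect(Q[:,:2].astype(np.float32)); print('rest top',r,np.median(Q[:,2]))
    m=m&(im.sum(-1)<300); Q=P[m]; r=cv2.minAreaRect(Q[:,:2].astype(np.float32)); print('ring',len(Q),r,np.median(Q[:,2]))
E
```

```text
[0.     0.9816 0.1907 0.    ] [[ 0.9273  0.3744  0.    ]
 [ 0.3744 -0.9273 -0.    ]
 [ 0.      0.     -1.    ]] 1.55
cam in tool [  68.7002   -0.0506 -128.7881]
camaxes in tool (cols x y z) [[-0.0006 -0.9629 -0.27  ]
 [ 1.     -0.0003 -0.0011]
 [ 0.001  -0.27    0.9629]] 316.43556141337103 241.73346492206298
top [(np.int64(0), np.int64(462)), (np.int64(2), np.int64(130)), (np.int64(4), np.int64(22)), (np.int64(6), np.int64(6)), (np.int64(8), np.int64(13)), (np.int64(10), np.int64(17)), (np.int64(12), np.int64(30)), (np.int64(14), np.int64(15)), (np.int64(16), np.int64(11)), (np.int64(18), np.int64(17)), (np.int64(20), np.int64(14)), (np.int64(22), np.int64(10)), (np.int64(24), np.int64(16)), (np.int64(26), np.int64(8)), (np.int64(28), np.int64(14)), (np.int64(30), np.int64(16)), (np.int64(32), np.int64(16)), (np.int64(34), np.int64(15)), (np.int64(36), np.int64(17)), (np.int64(38), np.int64(34)), (np.int64(40), np.int64(66)), (np.int64(42), np.int64(64)), (np.int64(44), np.int64(72)), (np.int64(46), np.int64(139)), (np.int64(48), np.int64(209)), (np.int64(50), np.int64(186)), (np.int
[... 2707 characters left out ...]
[ 510.7 -276.5   78.3] [ 586.3 -203.6   95. ]
92 294 [ 550.3 -237.6  100.1] [ 550.5 -236.6  101.5] [ 513.8 -270.5   92. ] [ 586.3 -208.9  106.4]
handle 218 [508.  202.9  99.5] [492.7 196.8  70.2] [518.4 205.8 115.8] [285.9 433.9]
handle 209 [506.5 252.4 100.6] [490.4 247.1  70.1] [516.6 255.6 115.4] [311.2 457.8]
stand top ((503.3232116699219, 225.93638610839844), (76.65254974365234, 84.68721008300781), 2.361140727996826) 45.79557579756703
rest top ((508.4810791015625, 14.509170532226562), (100.47876739501953, 108.02313995361328), 79.37847137451172) 19.98055287612343
ring 309 ((516.4271240234375, 14.118896484375), (62.11343002319336, 41.22826385498047), 2.7904114723205566) 24.985569686266253
```

Request:
send_rows(
  deltas=[
    {"translation":[32,31,4],"twist":[0,0,-2.5]},
    {"translation":[32,31,4],"twist":[0,0,-2.5]},
    {"translation":[32,31,4],"twist":[0,0,-2.5]},
    {"translation":[32,31,4],"twist":[0,0,-2.5]},
    {"translation":[32,31,4],"twist":[0,0,-2.5]},
    {"translation":[32,31,4],"twist":[0,0,-2.5]},
    {"translation":[32,31,4],"twist":[0,0,-2.5]},
    {"translation":[32,31,4],"twist":[0,0,-2.3]},
  ],
)

```text
time_s: 2.35
position: [481.8, -306.9, 277.7]
tcp_rot: [0.0, 1.0, 0.018, 0.0]
ft_force: [1.0, -0.2, -0.0]
gripper_width: 85.2
```

Request:
send_rows(
  deltas=[
    {"translation":[23,23,3],"twist":[0,0,0]},
    {"translation":[23,23,3],"twist":[0,0,0]},
    {"translation":[20,20,0],"twist":[0,0,0]},
    {"translation":[0,0,0],"twist":[0,0,0]},
    {"translation":[0,0,0],"twist":[0,0,0]},
    {"translation":[0,0,0],"twist":[0,0,0]},
    {"translation":[0,0,0],"twist":[0,0,0]},
    {"translation":[0,0,0],"twist":[0,0,0]},
  ],
)

```text
time_s: 3.15
position: [546.1, -243.1, 283.3]
tcp_rot: [0.0, 1.0, 0.018, -0.0]
ft_force: [-0.0, 0.1, -0.4]
gripper_width: 85.4
```

```bash
cat > shot.py <<'E'
import sys
from h import *
import pickle
from scipy.spatial.transform import Rotation as Ro
np.set_printoptions(precision=2,suppress=True)
n=sys.argv[2]; p=optics.camera(sys.argv[1]); save(p,n); pickle.dump(p,open(n+'.pkl','wb'))
s=bot.observe(); q=s['tcp_rot']; R=Ro.from_quat(np.r_[q[1:],q[0]]).as_matrix()
print(s['time_s'],s['position'],'yaw',np.degrees(np.arctan2(R[1,0],R[0,0])),R[2],s['ft_force'],s['gripper_width'],np.round(s['qpos'],2))
for t in sys.argv[3:]:
    for r in pinpoint(p,t)[:2]: print(t,r['score'],np.array(r['centre']),dep(p,r['centre'])[0])
E
python3 shot.py wrist w1 hub
```

```text
3.2 [ 546.24 -243.04  283.37] yaw 2.1218249140037018 [ 0.  0. -1.] [ 0.48 -0.17  1.07] 85.38621745442352 [-0.5   0.11  1.44 -0.    1.59  1.03]
```

View pics/w1.png

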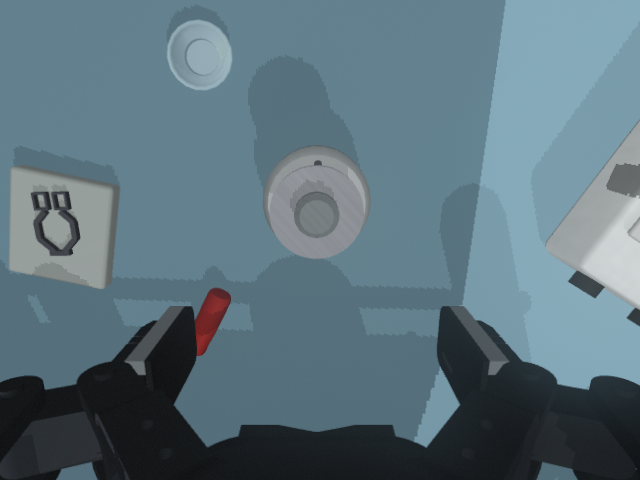

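```bash
python3 - <<'E'
from h import *
import pickle
np.set_printoptions(precision=2,suppress=True)
p=pickle.load(open('w1.pkl','rb')); P=cloud(p)
near=np.hypot(P[...,0]-549,P[...,1]+239)<55
for lo,hi in ((84,96),(97,110)):
    m=near&(P[...,2]>lo)&(P[...,2]<hi); m=m.astype(np.uint8)
    n,l,st,ce=cv2.connectedComponentsWithStats(m); i=1+np.argmax(st[1:,4]); mm=(l==i)
    z=np.median(P[mm][:,2]); 
    c=max(cv2.findContours(mm.astype(np.uint8),cv2.RETR_EXTERNAL,cv2.CHAIN_APPROX_NONE)[0],key=len)[:,0]
    X=np.array([atz(p,u,z)[:2] for u in c]); (e,r)=cv2.minEnclosingCircle(X.astype(np.float32))
    A=np.c_[2*X,np.ones(len(X))]; s=np.linalg.lstsq(A,(X**2).sum(1),rcond=None)[0]
    print(lo,z,P[mm][:,2].std(),mm.sum(),e,r,'fit',s[:2],np.sqrt(s[2]+s[:2]@s[:2]), c.min(0),c.max(0))
save(p,'w1c',(240,130,400,270),4); save(p,'w1r',(0,150,140,300),5)
E
```

```text
84 90.3875475493427 0.7941776994438858 5223 (548.4852294921875, -242.51499938964844) 38.07118225097656 fit [ 548.43 -242.46] 37.57844147293114 [269 166] [363 258]
97 103.03237987044977 1.8750625486755679 1616 (549.3934936523438, -242.39779663085938) 17.792478561401367 fit [ 549.36 -242.45] 17.402409263333595 [294 193] [339 237]
```

View pics/w1c.png

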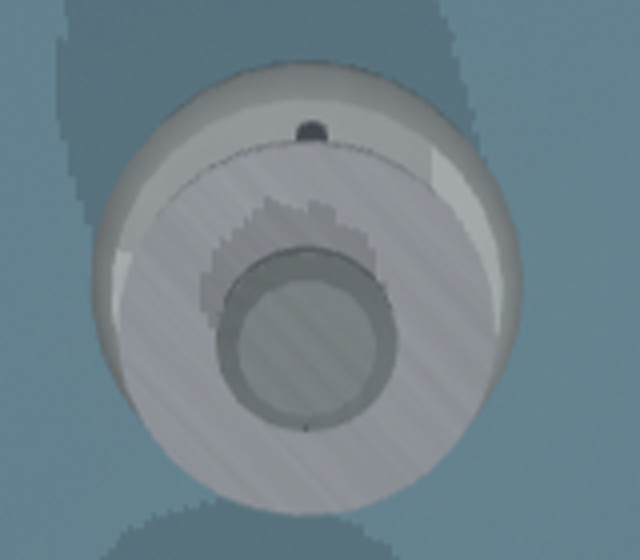

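Request:
send_rows(
  deltas=[
    {"translation":[-5,36,-4],"twist":[0,0,0]},
    {"translation":[-5,36,-4],"twist":[0,0,0]},
    {"translation":[-5,36,-4],"twist":[0,0,0]},
    {"translation":[-5,36,-4],"twist":[0,0,0]},
    {"translation":[-5,36,-4],"twist":[0,0,0]},
    {"translation":[-5,36,-4],"twist":[0,0,0]},
    {"translation":[-2,36,-4],"twist":[0,0,0]},
    {"translation":[0,0,0],"twist":[0,0,0]},
  ],
)

```text
time_s: 4.05
position: [513.9, 13.1, 254.9]
tcp_rot: [-0.001, 1.0, 0.021, -0.0]
ft_force: [0.4, -1.1, 0.3]
gripper_width: 85.7
```

```bash
python3 shot.py wrist w2 ring_center ring_eyes
```

```text
4.1 [514.31  11.21 255.18] yaw 2.3644990904452143 [-0. -0. -1.] [-0.55 -0.09 -0.2 ] 85.45591429160932 [-0.08 -0.11  1.71  0.    1.54  1.45]
ring_center 0.72 [317.2 209.7] [510.62  13.19  20.29]
ring_eyes 0.68 [317.5 181.2] [536.31  13.99  19.86]
ring_eyes 0.47 [318.4 213.2] [507.51  11.97  20.65]
```

View pics/w2.png

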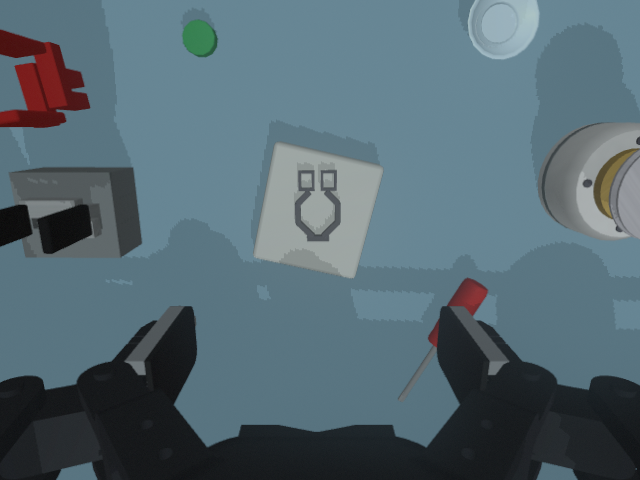

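```bash
python3 - <<'E'
from h import *
import pickle
np.set_printoptions(precision=2,suppress=True)
p=pickle.load(open('w2.pkl','rb')); save(p,'w2c',(270,150,370,260),6)
g=p['pixels'].astype(int).sum(-1)
# rectify to plane z=26, 0.25mm/pix
H=np.array([[proj(p,(565-.25*r,45-.25*c,26)) for c in range(280)] for r in range(360)],np.float32)
im=cv2.remap(p['pixels'][:,:,::-1].copy(),H[...,0],H[...,1],cv2.INTER_LINEAR); cv2.imwrite('pics/w2rect.png',cv2.resize(im,None,fx=1.6,fy=1.6))
b=(im.astype(int).sum(-1)<270).astype(np.uint8)
n,l,st,ce=cv2.connectedComponentsWithStats(1-b)
for i in range(1,n):
    if 200<st[i,4]<40000:
        c=cv2.findContours((l==i).astype(np.uint8),cv2.RETR_EXTERNAL,cv2.CHAIN_APPROX_NONE)[0][0][:,0]
        r=cv2.minAreaRect(c); print(st[i,4]/16, 'centroid',565-.25*ce[i][1],45-.25*ce[i][0],'rect',565-.25*r[0][1],45-.25*r[0][0],np.array(r[1])/4,r[2])
i=1+np.argmax([0]+0 if False else [s[4] for s in cv2.connectedComponentsWithStats(b)[2][1:]])
n,l,st,ce=cv2.connectedComponentsWithStats(b); print(st[i]/4, ce[i])
E
```

```text
144.9375 centroid 538.6350797757655 5.118801207416993 rect 538.5784225463867 5.242851257324219 [13.64 10.93] 87.61405944824219
144.4375 centroid 537.6987234963219 24.24004759844223 rect 537.7183971405029 24.351886749267578 [13.78 10.83] 87.51044464111328
[  11.75   18.     40.25   63.75 2470.25] [127.45 219.7 ]
```

View pics/w2rect.png

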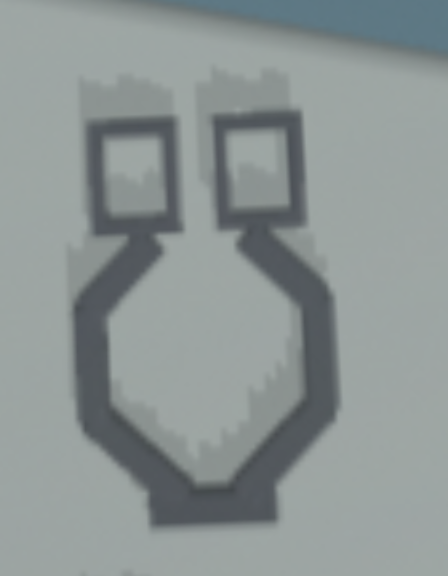

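Request:
send_rows(
  deltas=[
    {"translation":[-2,36,0],"twist":[0,0,0]},
    {"translation":[-2,36,0],"twist":[0,0,0]},
    {"translation":[-2,36,0],"twist":[0,0,0]},
    {"translation":[-2,36,0],"twist":[0,0,0]},
    {"translation":[-2,36,0],"twist":[0,0,0]},
    {"translation":[-2,33,0],"twist":[0,0,0]},
    {"translation":[0,0,0],"twist":[0,0,0]},
    {"translation":[0,0,0],"twist":[0,0,0]},
  ],
)

```text
time_s: 5.0
position: [503.2, 221.9, 255.3]
tcp_rot: [0.0, 1.0, 0.019, -0.0]
ft_force: [0.1, -0.4, -0.3]
gripper_width: 85.0
```

```bash
python3 shot.py wrist w3 pliers_grip stand
```

```text
5.05 [503.29 221.3  255.28] yaw 2.129453239011179 [ 0.  0. -1.] [0.52 0.1  0.04] 85.38046700770781 [ 0.32 -0.01  1.62 -0.    1.54  1.86]
pliers_grip 0.9 [308.8 221.6] [497.77 228.23  60.27]
pliers_grip 0.72 [311.6  80.4] [605.79 229.72  56.81]
stand 0.94 [312.4 200.8] [514.67 225.91  58.57]
```

View pics/w3.png

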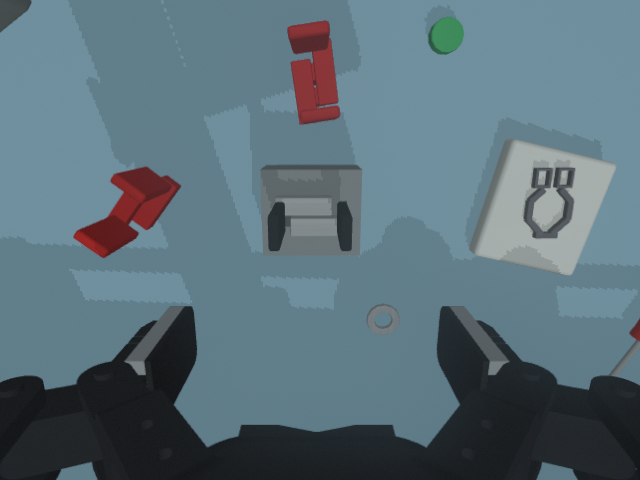

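```bash
python3 - <<'E'
from h import *
import pickle
np.set_printoptions(precision=2,suppress=True)
p=pickle.load(open('w3.pkl','rb')); P=cloud(p)
near=(np.hypot(P[...,0]-502,P[...,1]-226)<60)&(p['range_z']>0)
h,e=np.histogram(P[near][:,2],bins=np.arange(0,130,3)); print([(int(a),int(b)) for a,b in zip(e,h) if b>20])
m=near&(P[...,2]>106)&(P[...,2]<122); n,l,st,ce=cv2.connectedComponentsWithStats(m.astype(np.uint8))
for i in range(1,n):
    if st[i,4]<40: continue
    z=np.median(P[l==i][:,2]); c=cv2.findContours((l==i).astype(np.uint8),cv2.RETR_EXTERNAL,cv2.CHAIN_APPROX_NONE)[0][0][:,0]
    X=np.array([atz(p,u,113)[:2] for u in c],np.float32); print(z,cv2.minAreaRect(X),ce[i])
m=near&(P[...,2]>43)&(P[...,2]<49); 
c=np.argwhere(m)[:,::-1]; X=np.array([atz(p,u,46)[:2] for u in c],np.float32); print('stand',cv2.minAreaRect(X))
m=near&(P[...,2]>56)&(P[...,2]<62); 
c=np.argwhere(m)[:,::-1]; X=np.array([atz(p,u,59)[:2] for u in c],np.float32); print('bar',cv2.minAreaRect(X))
E
```

```text
[(0, 2056), (6, 23), (9, 78), (18, 90), (27, 92), (36, 97), (42, 293), (45, 4844), (48, 75), (51, 70), (54, 72), (57, 1562), (60, 217), (63, 27), (66, 36), (69, 36), (75, 29), (78, 32), (81, 30), (84, 44), (87, 32), (93, 38), (96, 48), (99, 31), (102, 33), (105, 39), (108, 56), (111, 760), (114, 53)]
112.80581317206413 ((501.8016357421875, 251.31784057617188), (26.310522079467773, 8.291709899902344), 0.7697954773902893) [273.77 231.55]
112.73805228519063 ((503.9719543457031, 202.2433624267578), (26.8868408203125, 7.631107807159424), 3.0500175952911377) [345.5  231.41]
stand ((501.8117980957031, 226.91128540039062), (73.99725341796875, 84.08566284179688), 2.158918619155884)
bar ((501.99639892578125, 226.96710205078125), (31.57864761352539, 57.25728225708008), 2.150670289993286)
```

Request:
send_rows(
  deltas=[
    {"translation":[-0.9,5.6,-25],"twist":[0,0,0]},
    {"translation":[0,0,-30],"twist":[0,0,0]},
    {"translation":[0,0,-30],"twist":[0,0,0]},
    {"translation":[0,0,-28],"twist":[0,0,0]},
    {"translation":[0,0,-25],"twist":[0,0,0]},
    {"translation":[0,0,-20],"twist":[0,0,0]},
    {"translation":[0,0,-10],"twist":[0,0,0]},
    {"translation":[0,0,0],"twist":[0,0,0]},
  ],
)

```text
time_s: 5.95
position: [501.0, 227.0, 85.9]
tcp_rot: [0.0, 1.0, 0.018, -0.001]
ft_force: [-0.4, 0.1, 0.2]
gripper_width: 85.3
```

```bash
python3 shot.py wrist w4; python3 shot.py scene s4
```

```text
6.0 [501.82 227.46  87.25] yaw 2.128620206211577 [-0.  0. -1.] [ 0.    0.32 -0.6 ] 85.72656499454048 [ 0.33  0.13  1.78 -0.    1.23  1.87]
6.05 [502.52 227.91  88.26] yaw 2.1442790821974858 [ 0. -0. -1.] [0.63 0.26 0.13] 85.55394398368753 [ 0.33  0.13  1.78 -0.    1.23  1.87]
```

View pics/w4.png

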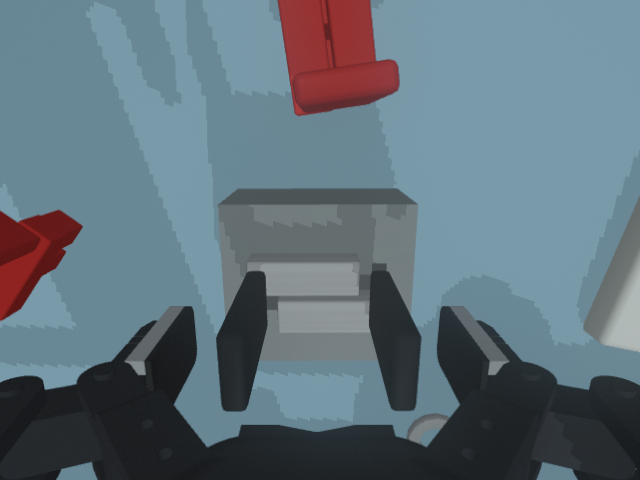

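View pics/s4.png

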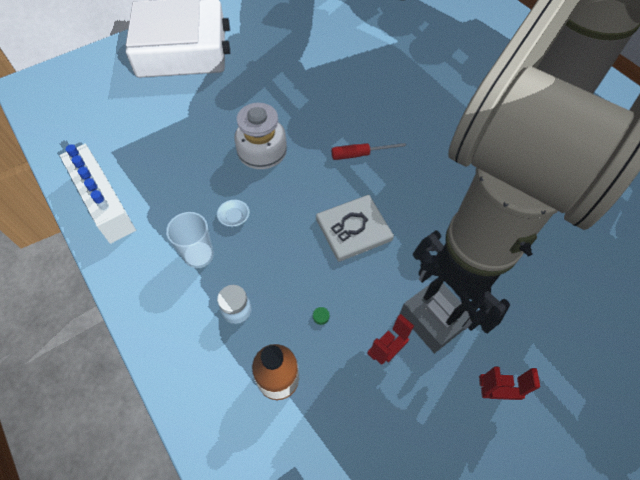

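Request:
send_rows(
  deltas=[
    {"translation":[0,0,0],"twist":[0,0,0]},
    {"translation":[0,0,0],"twist":[0,0,0]},
    {"translation":[0,0,0],"twist":[0,0,0]},
    {"translation":[0,0,0],"twist":[0,0,0]},
    {"translation":[0,0,0],"twist":[0,0,0]},
    {"translation":[0,0,0],"twist":[0,0,0]},
    {"translation":[0,0,0],"twist":[0,0,0]},
    {"translation":[0,0,0],"twist":[0,0,0]},
  ],
  hand=0.34,
  force=60,
)

```text
time_s: 6.85
position: [502.9, 228.6, 89.0]
tcp_rot: [-0.0, 1.0, 0.019, 0.001]
ft_force: [-0.9, -1.0, 6.1]
gripper_width: 56.5
```

```bash
python3 shot.py wrist w5
```

```text
6.9 [502.91 228.64  89.02] yaw 2.2036313314076614 [ 0. -0. -1.] [-1.   -0.13  5.57] 56.87349555472465 [ 0.33  0.13  1.78 -0.    1.22  1.87]
```

View pics/w5.png

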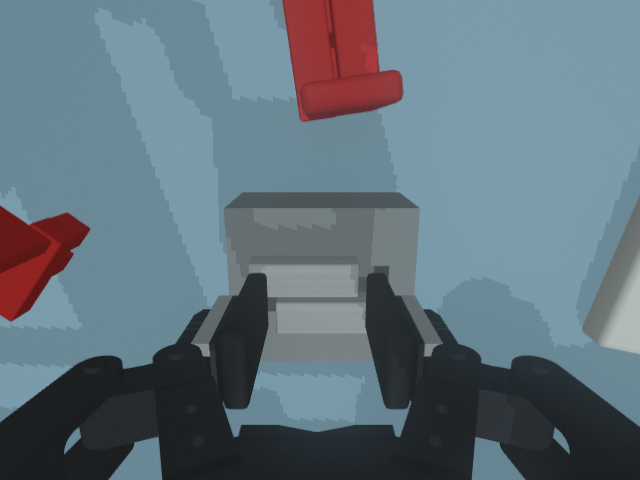

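Request:
send_rows(
  deltas=[
    {"translation":[0,0,3],"twist":[0,0,0]},
    {"translation":[0,0,6],"twist":[0,0,0]},
    {"translation":[0,0,10],"twist":[0,0,0]},
    {"translation":[0,0,12],"twist":[0,0,0]},
    {"translation":[0,0,14],"twist":[0,0,0]},
    {"translation":[0,0,14],"twist":[0,0,0]},
    {"translation":[0,0,8],"twist":[0,0,0]},
    {"translation":[2,-10,0],"twist":[0,0,0]},
  ],
)

```text
time_s: 7.7
position: [504.8, 219.1, 156.6]
tcp_rot: [-0.001, 1.0, 0.02, 0.002]
ft_force: [-0.3, 0.8, -0.7]
gripper_width: 56.3
```

```bash
python3 shot.py wrist w6
```

```text
7.75 [504.69 216.91 155.25] yaw 2.224461333248545 [ 0.  0. -1.] [ 1.28 -1.42 -1.32] 56.49859057966591 [ 0.31  0.05  1.74 -0.    1.35  1.85]
```

View pics/w6.png

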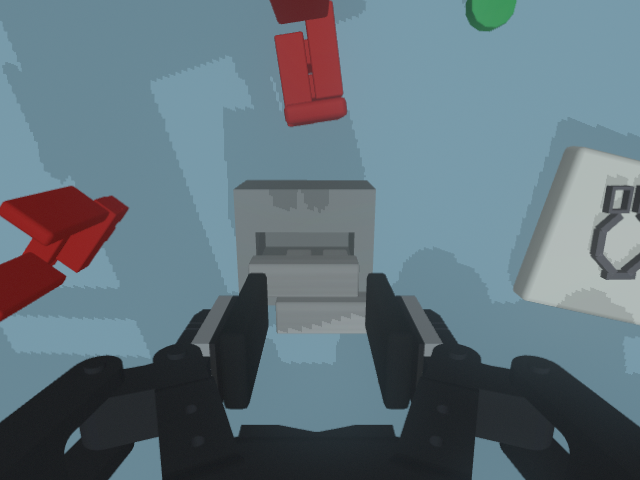

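Request:
send_rows(
  deltas=[
    {"translation":[6,-28,0],"twist":[0,0,0]},
    {"translation":[6,-34,0],"twist":[0,0,0]},
    {"translation":[6,-34,0],"twist":[0,0,0]},
    {"translation":[6,-34,-3],"twist":[0,0,0]},
    {"translation":[6,-34,-6],"twist":[0,0,0]},
    {"translation":[3.7,-26,-8],"twist":[0,0,0.2]},
    {"translation":[0,-12,-8],"twist":[0,0,0.1]},
    {"translation":[0,0,-5],"twist":[0,0,0]},
  ],
)

```text
time_s: 8.55
position: [536.5, 14.7, 122.7]
tcp_rot: [-0.0, 1.0, 0.02, -0.001]
ft_force: [-0.7, 0.4, -1.3]
gripper_width: 56.5
```

```bash
python3 shot.py wrist w7; python3 shot.py scene s7; python3 -c "
from h import *
import pickle
p=pickle.load(open('w7.pkl','rb'));save(p,'w7c',(230,170,400,300),4)
p=pickle.load(open('s7.pkl','rb'));save(p,'s7c',(270,150,430,270),5)"
```

```text
8.6 [536.14  15.97 122.05] yaw 2.3900172704431495 [-0. -0. -1.] [-1.39 -0.13 -2.16] 56.587092238458595 [-0.07  0.06  1.8   0.    1.29  1.46]
8.65 [536.28  16.75 122.72] yaw 2.4543113034952784 [-0. -0. -1.] [ 0.48  0.42 -0.63] 56.54202002630822 [-0.06  0.06  1.8   0.    1.29  1.46]
```

View pics/w7c.png

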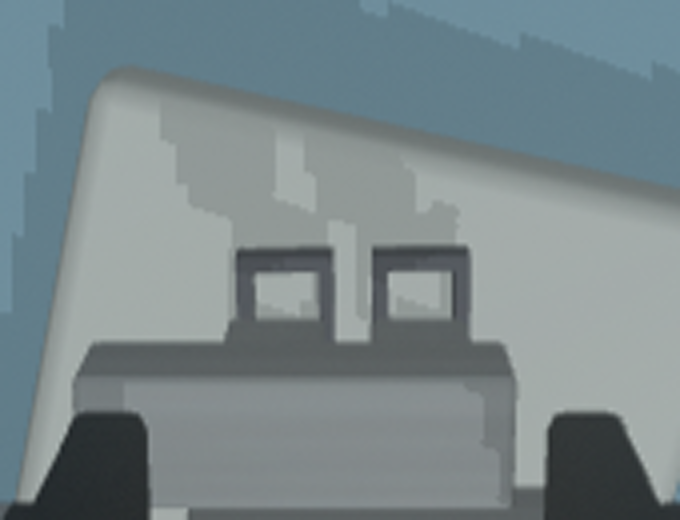

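View pics/s7c.png

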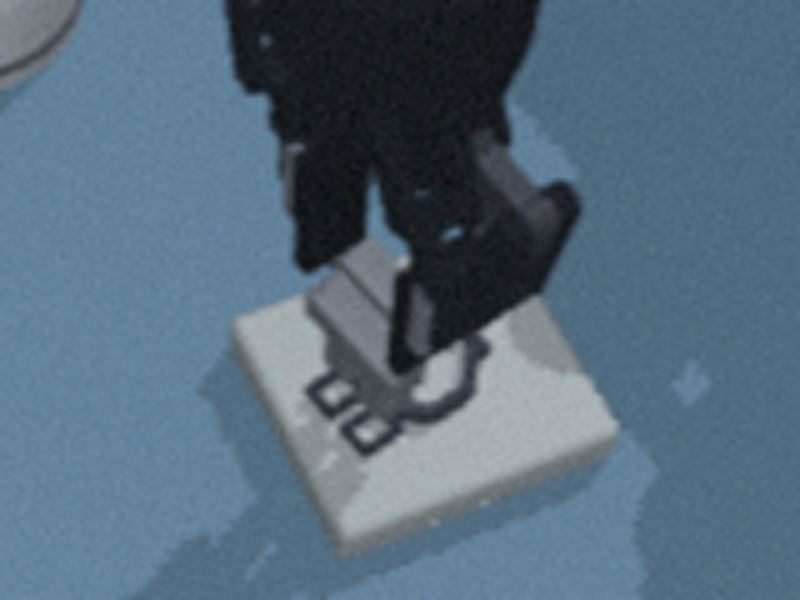

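```bash
python3 - <<'E'
from h import *
import pickle
np.set_printoptions(precision=2,suppress=True)
p=pickle.load(open('w7.pkl','rb'))
print('cam',-np.array(p['R']).T@p['t'])
im=p['pixels'].astype(int).sum(-1)
for c in (297,300,303,335,338,341): print(c,im[225:262,c])
print('gap row 240',im[240,280:355]); print('row 252',im[252,280:355])
for u in ((301,237.5),(335,237),(301,231),(335,231)): print('ring far',u,atz(p,u,26))
for u in ((300,250),(335,250)): print('shoulder',u,atz(p,u,42),dep(p,(u[0],252))[0],dep(p,(u[0],254))[0])
E
```

```text
cam [605.43  17.65 251.33]
297 [449 449 449 449 448 449 404 265 206 226 244 245 246 413 491 503 503 504
 503 505 503 467 450 450 389 306 282 284 283 283 282 280 277 278 282 288
 290]
300 [448 449 449 448 449 447 402 266 203 228 244 245 265 420 493 502 504 503
 504 503 505 503 466 449 388 307 286 288 284 283 278 278 277 279 283 287
 288]
303 [449 448 450 449 448 449 401 266 205 244 265 270 271 468 505 503 504 503
 505 504 504 504 504 465 392 309 283 284 280 282 278 279 276 279 283 289
 290]
335 [449 447 449 449 450 448 323 219 207 237 262 273 317 476 506 506 505 506
 504 506 506 464 447 449 391 306 286 284 284 284 281 282 282 281 282 290
 290]
338 [448 449 449 450 449 449 323 214 207 258 270 270 318 476 504 505 505 505
 506 503 507 505 464 446 391 309 286 286 286 285 284 285 276 280 283 290
 291]
341 [449 448 450 449 449 448 325 223 216 262 272 270 306 425 448 448 449 449
 448 449 448 448 447 449 389 305 283 283 283 282 281 281 279 281 284 291
 295]
gap row 240 [506 504 505 505 504 503 502 449 440 269 269 271 276 365 505 505 504 503
 505 504 502 505 504 503 503 503 505 500 443 355 267 269 275 328 505 503
 504 503 500 449 448 453 494 264 266 246 279 506 506 506 506 506 505 504
 506 506 504 507 505 503 449 448 439 217 270 273 279 352 507 506 504 506
 505 506 506]
row 252 [502 502 504 506 504 502 458 277 283 282 281 282 284 286 286 282 282 284
 282 286 288 282 284 284 278 283 280 281 279 277 274 266 271 348 504 504
 506 506 505 504 505 499 393 276 281 285 285 285 285 285 289 283 282 284
 283 284 284 286 286 283 284 283 286 282 282 283 289 400 503 505 504 503
 505 503 505]
ring far (301, 237.5) [543.82  24.25  26.  ]
ring far (335, 237) [544.9   4.8  26. ]
ring far (301, 231) [547.66  24.36  26.  ]
ring far (335, 231) [548.44   4.99  26.  ]
shoulder (300, 250) [541.22  24.11  42.  ] [542.03  23.88  48.2 ] [542.34  23.72  52.63]
shoulder (335, 250) [541.98   5.33  42.  ] [542.92   5.67  48.69] [543.34   5.9   53.49]
```

Request:
send_rows(
  deltas=[
    {"translation":[1.4,-0.2,-2],"twist":[0,0,0.1]},
    {"translation":[1.4,-0.1,-2],"twist":[0,0,0.1]},
    {"translation":[0,0,-2],"twist":[0,0,0]},
    {"translation":[0,0,-1],"twist":[0,0,0]},
    {"translation":[0,0,-1],"twist":[0,0,0]},
    {"translation":[0,0,-1],"twist":[0,0,0]},
    {"translation":[0,0,-1],"twist":[0,0,0]},
    {"translation":[0,0,-1],"twist":[0,0,0]},
  ],
)

```text
time_s: 9.45
position: [540.3, 15.9, 113.3]
tcp_rot: [-0.0, 1.0, 0.023, 0.0]
ft_force: [0.1, 0.0, -1.8]
gripper_width: 57.0
```

```bash
python3 shot.py wrist w8; python3 -c "
from h import *
import pickle
p=pickle.load(open('w8.pkl','rb'));save(p,'w8c',(260,200,380,290),6)
"
```

```text
9.5 [540.2   15.94 113.08] yaw 2.6859621624286163 [-0. -0. -1.] [-0.66  0.04 -1.79] 56.75132530480106 [-0.07  0.07  1.8   0.    1.27  1.46]
```

View pics/w8c.png

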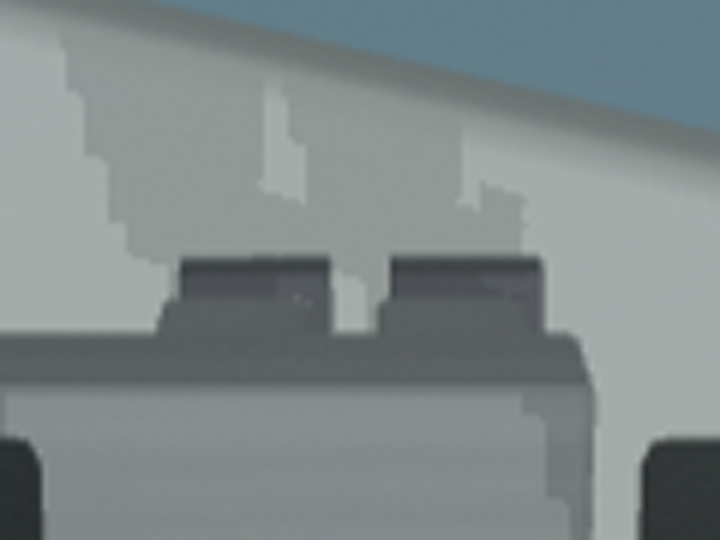

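```bash
python3 - <<'E'
from h import *
import pickle
np.set_printoptions(precision=2,suppress=True)
p=pickle.load(open('w8.pkl','rb'))
im=p['pixels'].astype(int).sum(-1)
for c in (297,303,332,338): print(c,im[238:262,c])
print('row 246',im[246,280:355]); print('row 253',im[253,280:355])
for u in ((301,249.4),(335,249.4)): print('shoulder',atz(p,u,32.6))
for u in ((301,243.5),(335,243.5)): print('ring outer top edge?',atz(p,u,26),atz(p,u,20))
for u in ((301,242.5),(335,242.5)): print('ring outer bottom edge?',atz(p,u,20))
E
```

```text
297 [448 448 449 448 404 265 198 215 238 244 242 259 276 278 282 281 283 280
 277 278 278 279 284 288]
303 [446 450 448 446 358 236 199 219 237 241 242 253 275 280 280 279 280 277
 277 276 278 281 286 286]
332 [447 448 449 450 359 238 202 219 236 243 244 260 278 281 282 286 283 280
 280 279 276 281 288 289]
338 [449 448 449 449 361 237 202 217 237 243 244 261 278 280 282 282 286 282
 282 279 280 280 290 289]
row 246 [504 501 503 503 504 504 503 501 446 390 234 236 236 239 238 236 238 238
 239 239 239 237 236 237 236 238 258 262 258 257 261 262 261 258 258 448
 504 494 492 491 448 448 448 449 438 228 240 236 238 238 236 239 236 238
 238 236 241 238 237 241 261 265 262 262 264 265 260 263 268 275 345 506
 505 505 503]
row 253 [504 504 503 503 504 497 353 278 283 282 283 281 280 280 283 280 281 281
 282 281 283 280 281 279 279 277 280 278 278 273 269 265 267 264 276 381
 506 506 507 507 502 445 392 280 279 283 284 280 282 282 282 285 286 278
 281 284 284 285 282 283 282 283 281 279 282 279 278 272 272 275 351 503
 503 503 504]
shoulder [545.5   24.82  32.6 ]
shoulder [546.34   6.6   32.6 ]
ring outer top edge? [546.89  25.12  26.  ] [545.17  25.28  20.  ]
ring outer top edge? [547.76   6.39  26.  ] [546.07   6.04  20.  ]
ring outer bottom edge? [545.76  25.3   20.  ]
ring outer bottom edge? [546.66   6.07  20.  ]
```

Request:
send_rows(
  deltas=[
    {"translation":[-0.8,-0.5,0],"twist":[0,0,0]},
    {"translation":[0,0,0],"twist":[0,0,0]},
    {"translation":[0,0,-1],"twist":[0,0,0]},
    {"translation":[0,0,-1],"twist":[0,0,0]},
    {"translation":[0,0,-1],"twist":[0,0,0]},
    {"translation":[0,0,-1],"twist":[0,0,0]},
    {"translation":[0,0,-1],"twist":[0,0,0]},
    {"translation":[0,0,0],"twist":[0,0,0]},
  ],
)

```text
time_s: 10.3
position: [539.4, 15.5, 108.1]
tcp_rot: [-0.0, 1.0, 0.023, -0.0]
ft_force: [0.2, -0.1, -0.8]
gripper_width: 56.4
```

```bash
python3 shot.py wrist w9; python3 -c "
from h import *
import pickle
p=pickle.load(open('w9.pkl','rb'));save(p,'w9c',(260,200,380,290),6)
"
```

```text
10.35 [539.42  15.46 108.16] yaw 2.685692800600507 [-0. -0. -1.] [ 0.74 -1.24 -0.93] 56.73752467359986 [-0.07  0.08  1.8   0.    1.26  1.46]
```

View pics/w9c.png

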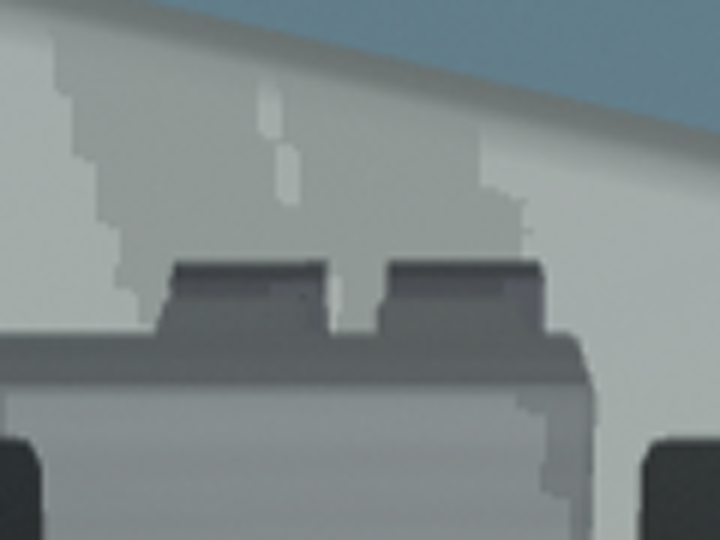

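Request:
send_rows(
  deltas=[
    {"translation":[0,0,0],"twist":[0,0,0]},
    {"translation":[0,0,0],"twist":[0,0,0]},
    {"translation":[0,0,0],"twist":[0,0,0]},
    {"translation":[0,0,0],"twist":[0,0,0]},
    {"translation":[0,0,0],"twist":[0,0,0]},
    {"translation":[0,0,0],"twist":[0,0,0]},
    {"translation":[0,0,0],"twist":[0,0,0]},
    {"translation":[0,0,0],"twist":[0,0,0]},
  ],
  hand=0.6,
  force=50,
)

```text
time_s: 11.15
position: [540.4, 15.1, 109.5]
tcp_rot: [0.0, 1.0, 0.023, 0.001]
ft_force: [-1.4, -1.3, 4.5]
gripper_width: 40.2
```

```bash
python3 shot.py wrist w10; python3 -c "
from h import *
import pickle
p=pickle.load(open('w10.pkl','rb'));save(p,'w10c',(260,200,380,290),6)
"
```

```text
11.2 [540.43  15.11 109.54] yaw 2.6875601959972255 [ 0.  0. -1.] [ 0.02 -2.8   5.87] 40.26811386846117 [-0.07  0.08  1.8  -0.    1.26  1.46]
```

View pics/w10c.png

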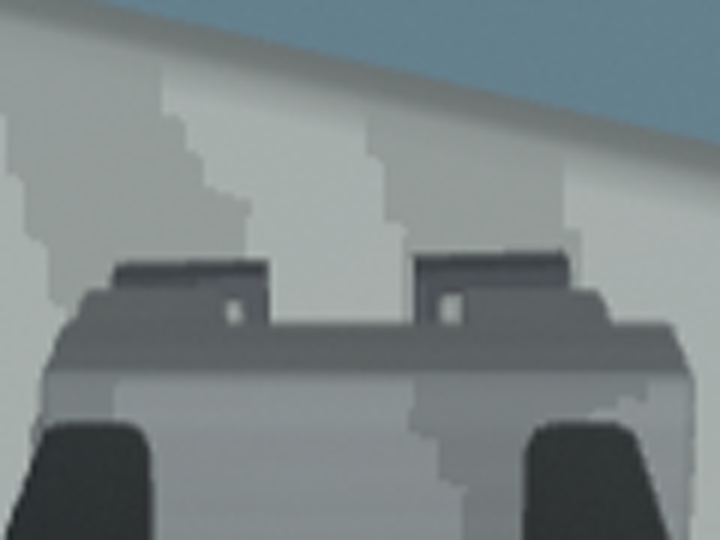

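Request:
send_rows(
  deltas=[
    {"translation":[0,0,2],"twist":[0,0,0]},
    {"translation":[0,0,4],"twist":[0,0,0]},
    {"translation":[0,0,8],"twist":[0,0,0]},
    {"translation":[0,0,12],"twist":[0,0,0]},
    {"translation":[0,0,12],"twist":[0,0,0]},
    {"translation":[0,0,10],"twist":[0,0,0]},
    {"translation":[0,0,0],"twist":[0,0,0]},
    {"translation":[0,0,0],"twist":[0,0,0]},
  ],
)

```text
time_s: 12.0
position: [539.8, 15.4, 156.8]
tcp_rot: [0.0, 1.0, 0.023, 0.0]
ft_force: [0.3, -0.6, -2.6]
gripper_width: 40.0
```

```bash
python3 shot.py wrist w11; python3 shot.py scene s11; python3 shot.py top t11; python3 -c "
from h import *
import pickle
p=pickle.load(open('w11.pkl','rb'));save(p,'w11c',(230,180,400,300),4)
p=pickle.load(open('s11.pkl','rb'));save(p,'s11c',(270,130,430,250),5)"
```

```text
12.05 [539.33  15.48 156.1 ] yaw 2.688451562378642 [-0. -0. -1.] [-0.32 -0.35 -1.78] 40.16063609847691 [-0.07  0.03  1.76  0.    1.35  1.46]
12.1 [539.1   15.47 155.73] yaw 2.6883191451682547 [-0. -0. -1.] [ 0.04  0.68 -1.29] 40.4070070485637 [-0.07  0.03  1.76  0.    1.35  1.46]
12.15 [539.01  15.5  155.56] yaw 2.6895551854722815 [-0. -0. -1.] [ 0.53  0.26 -1.95] 39.99587558349869 [-0.07  0.03  1.76  0.    1.35  1.46]
```

View pics/w11c.png

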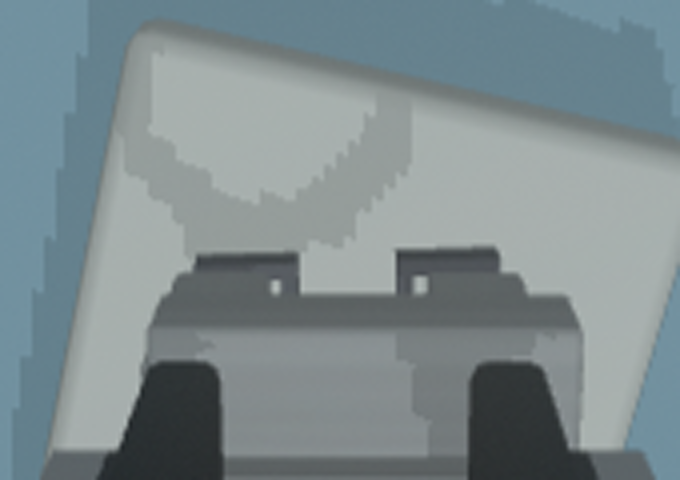

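View pics/s11c.png

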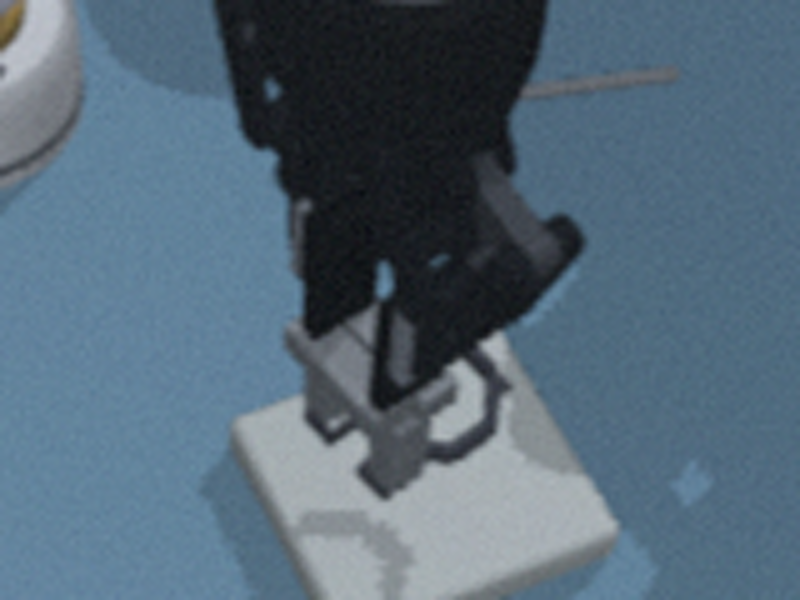

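View pics/t11.png

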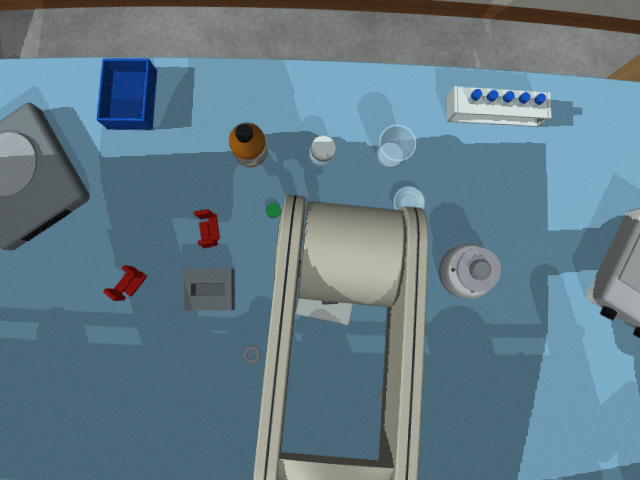

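```bash
python3 - <<'E'
from h import *
import pickle
np.set_printoptions(precision=2,suppress=True)
for n,dz,tcp in (('w10',0,(540.43,15.11)),('w11',46.5,(539.33,15.48))):
    p=pickle.load(open(n+'.pkl','rb')); im=p['pixels'].astype(int).sum(-1); C=-np.array(p['R']).T@p['t']
    print(n,'cam-tcp',C[:2]-tcp,C[2])
    for c in (285,290,295,300,332,337,342,347,350): print(c,im[236:252,c])
    for r in (245,246,247,248): print(r,im[r,270:365])
E
```

```text
w10 cam-tcp [68.31  3.4 ] 238.48558442789493
285 [457 455 456 457 456 458 458 367 242 205 220 241 281 287 289 289]
290 [456 457 455 457 458 456 456 366 242 204 231 247 277 286 286 286]
295 [454 455 457 457 455 457 457 328 219 203 245 266 283 285 286 282]
300 [460 461 461 461 460 461 459 302 204 205 259 271 273 275 308 318]
332 [457 455 456 456 455 457 327 222 204 228 245 248 247 248 255 254]
337 [455 455 455 456 455 452 299 205 206 239 245 247 262 279 279 277]
342 [455 457 455 455 454 457 297 205 208 238 247 246 277 286 288 285]
347 [455 458 455 457 455 409 268 207 211 242 247 246 278 286 287 287]
350 [455 455 456 455 455 409 269 204 212 241 247 249 280 288 288 287]
245 [455 458 455 455 455 457 455 455 403 218 204 204 207 204 204 205 205 206
 207 208 204 205 206 206 206 203 205 209 206 209 205 206 205 212 303 512
 513 512 512 512 514 512 511 512 512 512 512 512 514 514 512 513 512 512
 514 512 510 455 447 219 231 225 228 237 238 237 240 239 240 236 237 240
 238 242 241 239 239 242 243 242 241 244 243 241 263 425 459 512 512 512
 514 511 511 513 512]
246 [455 457 455 458 455 455 458 4
[... 2677 characters left out ...]
 255 255 251 256 273 276 277 277 277 276 278 279 278 279 280 323 515
 516 517 515 518 515 516 517 516 516 516 518 517 516 515 516 517 515 516
 517 516 515 516 507 238 255 254 254 255 253 253 256 256 253 253 253 256
 255 254 253 252 255 254 254 256 256 252 253 253 297 463 517 515 515 515
 514 515 515 516 517]
248 [515 514 514 512 434 372 347 344 300 284 284 282 283 285 283 285 285 288
 287 285 287 282 282 286 288 287 283 279 279 276 278 279 277 282 338 517
 516 518 515 516 517 517 518 518 515 516 515 516 516 516 518 518 515 516
 515 516 515 516 506 240 253 256 253 255 258 251 256 269 286 287 283 287
 285 285 284 285 286 284 285 285 287 285 285 282 293 350 370 371 373 414
 517 515 515 516 516]
```

```bash
python3 - <<'E'
from h import *
import pickle
np.set_printoptions(precision=2,suppress=True)
a=np.radians(2.69); ex=np.array([np.cos(a),np.sin(a)]); ey=np.array([-ex[1],ex[0]])
for n,dz in (('w10',0),('w11',46.5)):
    p=pickle.load(open(n+'.pkl','rb')); C=-np.array(p['R']).T@p['t']; T=C[:2]-68.7*ex
    for nm,u,z in (('Lbot',(291,242.9),20),('Rbot',(342,241.7),20),('Ltop',(291,245.6),26),('Rtop',(342,244.4),26)):
        X=atz(p,u,z+dz)[:2]-T; print(n,nm,X@ex,X@ey)
    print('T',T)
# scene-camera: hole
p=pickle.load(open('s11.pkl','rb')); P=cloud(p)
m=(np.hypot(P[...,0]-512,P[...,1]-14)<40)&(P[...,2]>62)&(P[...,2]<78)
im=p['pixels'].astype(int).sum(-1); m&=im<260
Q=P[m]; print(len(Q),Q.min(0),Q.max(0),np.median(Q[:,2]))
cv2.imwrite('pics/s11m.png',cv2.resize((m*255).astype(np.uint8)[130:250,270:430],None,fx=5,fy=5,interpolation=0))
print(np.sort(Q[:,0])[:10], np.argwhere(m).mean(0))
E
```

```text
w10 Lbot 7.215794937957051 14.257764193923649
w10 Rbot 7.890574459184916 -14.1313825238225
w10 Ltop 7.382380993767133 13.892810498858008
w10 Rtop 8.041136612559786 -13.767768919488915
T [540.11  15.29]
w11 Lbot 6.746587691074644 14.43683740512512
w11 Rbot 7.431561523044263 -14.048201225387928
w11 Ltop 6.9150225081641175 14.068237212558314
w11 Rtop 7.583907708820578 -13.688388673978244
T [539.61  15.57]
146 [484.73  -4.75  65.01] [547.42  39.37  77.15] 71.7159243429391
[484.73 485.57 485.6  485.77 485.85 485.99 486.3  486.64 486.68 486.71] [214.98 355.09]
```

View pics/s11m.png

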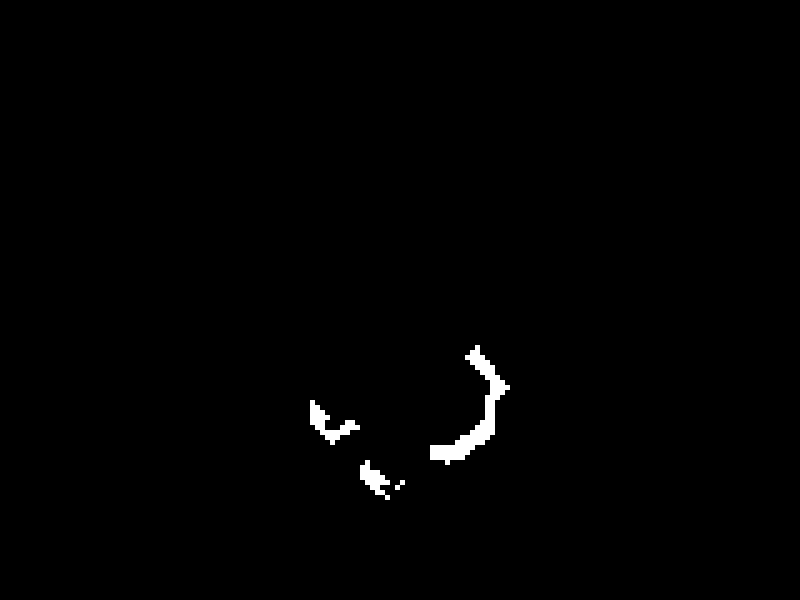

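```bash
python3 - <<'E'
from h import *
import pickle
np.set_printoptions(precision=2,suppress=True)
p=pickle.load(open('w1.pkl','rb')); g=p['pixels'].astype(np.float32).mean(-1)
from scipy.optimize import minimize
C=-np.array(p['R']).T@p['t']; print(C)
def prof(cx,cy,z,r,w=1.0):
    th=np.linspace(0,2*np.pi,180,endpoint=False); o=[]
    for rr in (r-w,r+w):
        U=np.array([proj(p,(cx+rr*np.cos(t),cy+rr*np.sin(t),z)) for t in th],np.float32)
        o.append(cv2.remap(g,U[:,:1],U[:,1:],cv2.INTER_LINEAR)[:,0])
    return o
for z,r in ((103.4,13.5),(98.4,18.0),(90.4,38.0)):
    def f(v): a,b=prof(v[0],v[1],z,r); return -np.mean(np.clip(np.abs(a-b),0,25))
    best=min(((f((x,y)),x,y) for x in np.arange(546,552,.5) for y in np.arange(-245,-239,.5)))
    m=minimize(f,best[1:],method='Nelder-Mead'); print(z,r,m.x,m.fun)
E
```

```text
[ 614.77 -240.46  412.17]
103.4 13.5 [ 548.04 -242.41] -15.418082237243652
98.4 18.0 [ 548.97 -242.57] -24.218050003051758
90.4 38.0 [ 547.65 -242.43] -17.042512893676758
```

Request:
send_rows(
  deltas=[
    {"translation":[5,-20,12],"twist":[0,0,0]},
    {"translation":[5,-32,14],"twist":[0,0,0]},
    {"translation":[5,-34,14],"twist":[0,0,0]},
    {"translation":[5,-36,10],"twist":[0,0,0]},
    {"translation":[5,-36,5],"twist":[0,0,0]},
    {"translation":[5,-36,0],"twist":[0,0,0]},
    {"translation":[5,-34,0],"twist":[0,0,0]},
    {"translation":[4.1,-28.2,0],"twist":[0,0,0]},
  ],
)

```text
time_s: 12.95
position: [578.2, -242.6, 210.4]
tcp_rot: [-0.0, 1.0, 0.023, -0.001]
ft_force: [-0.2, 0.3, -1.6]
gripper_width: 40.1
```

Request:
send_rows(
  deltas=[
    {"translation":[0,0,0],"twist":[0,0,0]},
    {"translation":[0,0,0],"twist":[0,0,0]},
    {"translation":[0,0,0],"twist":[0,0,0]},
    {"translation":[0,0,0],"twist":[0,0,0]},
    {"translation":[0,0,0],"twist":[0,0,0]},
    {"translation":[0,0,0],"twist":[0,0,0]},
    {"translation":[0,0,0],"twist":[0,0,0]},
    {"translation":[0,0,0],"twist":[0,0,0]},
  ],
)

```text
time_s: 13.75
position: [578.6, -240.6, 211.4]
tcp_rot: [0.0, 1.0, 0.024, 0.0]
ft_force: [1.0, -0.4, -0.9]
gripper_width: 40.2
```

```bash
python3 shot.py wrist w12; python3 shot.py scene s12;  python3 -c "
from h import *
import pickle
p=pickle.load(open('w12.pkl','rb'));save(p,'w12c',(230,180,400,300),4)
p=pickle.load(open('s12.pkl','rb'));save(p,'s12c',(180,40,340,160),5)"
```

```text
13.8 [ 578.63 -240.68  211.4 ] yaw 2.693723984704914 [ 0.  0. -1.] [ 0.33 -0.73 -2.35] 40.335841463413615 [-0.48  0.22  1.45 -0.    1.47  1.05]
13.85 [ 578.59 -240.7   211.33] yaw 2.6916939734069443 [ 0.  0. -1.] [ 0.37  0.34 -1.99] 40.306262688921876 [-0.48  0.22  1.45 -0.    1.47  1.05]
```

View pics/w12c.png

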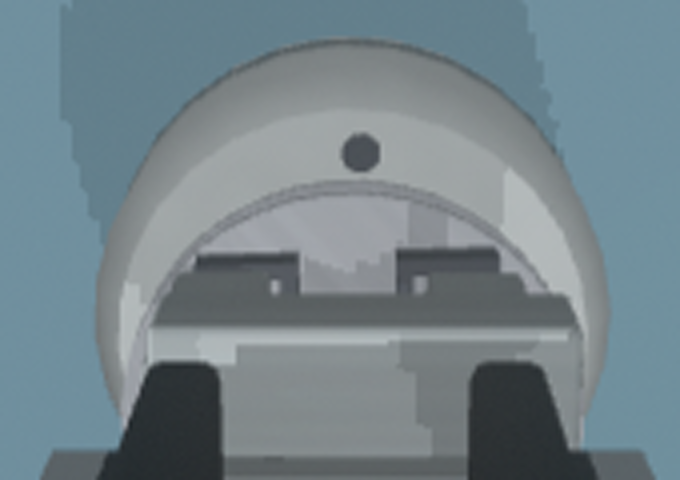

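View pics/s12c.png

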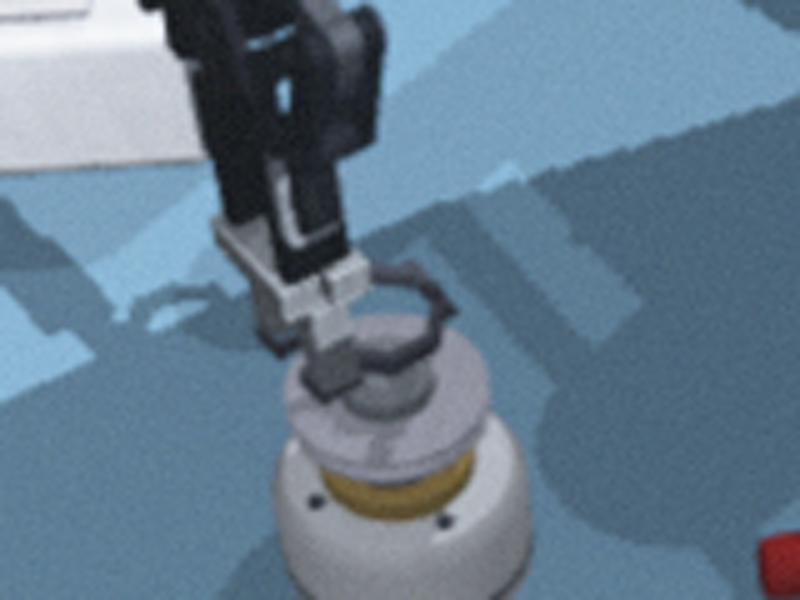

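```bash
python3 - <<'E'
from h import *
import pickle
from scipy.optimize import minimize
np.set_printoptions(precision=2,suppress=True)
p=pickle.load(open('w12.pkl','rb')); g=p['pixels'].astype(np.float32).mean(-1)
C=-np.array(p['R']).T@p['t']; a=np.radians(2.69); ex=np.array([np.cos(a),np.sin(a)]); T=C[:2]-68.7*ex; print('T',T,C)
for z,r,l in ((90.4,38.0,60),(50,50,75)):
    th=np.radians(np.linspace(-l,l,120))
    def prof(cx,cy,w=0.8):
        o=[]
        for rr in (r-w,r+w):
            U=np.array([proj(p,(cx+rr*np.cos(t),cy+rr*np.sin(t),z)) for t in th],np.float32)
            o.append(cv2.remap(g,U[:,:1],U[:,1:],cv2.INTER_LINEAR)[:,0])
        return o
    def f(v): A,b=prof(v[0],v[1]); return -np.mean(np.clip(np.abs(A-b),0,30))
    best=min(((f((x,y)),x,y) for x in np.arange(545,552,.5) for y in np.arange(-246,-238,.5)))
    m=minimize(f,best[1:],method='Nelder-Mead'); print(z,r,m.x,m.fun)
# overlay scene
p=pickle.load(open('s12.pkl','rb')); im=cv2.resize(np.ascontiguousarray(p['pixels'][40:160,180:340,::-1]),None,fx=5,fy=5,interpolation=cv2.INTER_CUBIC)
def pl(pts,col):
    U=np.array([(proj(p,q)-[180,40]+.5)*5 for q in pts]); cv2.polylines(im,[U.astype(np.int32)],True,col,1)
c=np.array([548.2,-242.45]); th=np.linspace(0,2*np.pi,60)
for z,r in ((103.4,13.5),(98.4,18),(90.4,38)): pl([(c[0]+r*np.cos(t),c[1]+r*np.sin(t),z) for t in th],(0,255,0))
rc=c; b=np.radians(4)
for z in (211.4-89.5+6,):
    for r in (19.6,):
        pl([(rc[0]+r*np.cos(t),rc[1]+r*np.sin(t),z) for t in th],(0,0,255))
cv2.imwrite('pics/s12o.png',im)
E
```

```text
T [ 578.58 -240.42] [ 647.21 -237.19  340.2 ]
90.4 38.0 [ 550.44 -242.43] -26.40801239013672
50 50 [ 528.89 -241.34] -15.695027351379395
```

View pics/s12o.png

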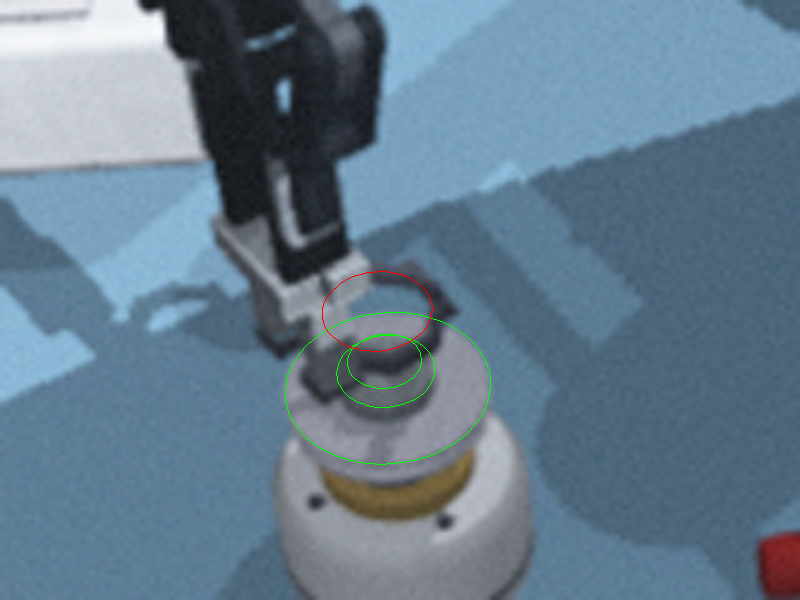

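```bash
python3 - <<'E'
from h import *
import pickle
np.set_printoptions(precision=2,suppress=True)
p=pickle.load(open('s12.pkl','rb')); im0=cv2.resize(np.ascontiguousarray(p['pixels'][85:125,225:275,::-1]),None,fx=12,fy=12,interpolation=cv2.INTER_CUBIC)
im=im0.copy()
def pl(pts,col,cl=True):
    U=np.array([(proj(p,q)-[225,85]+.5)*12 for q in pts]); cv2.polylines(im,[U.astype(np.int32)],cl,col,1)
half=np.array([(12,11),(6.4,15.4),(-6.4,15.4),(-20.8,2)])
half[:,1]+=4.2
pts=np.r_[half,(half*[1,-1])[::-1]]
c=np.array([548.2,-242.45]); b=np.radians(3.3); R=np.array([[np.cos(b),-np.sin(b)],[np.sin(b),np.cos(b)]])
z=211.4-89.5+6
pl([np.r_[c+R@q,z] for q in pts],(0,0,255))
pl([np.r_[c+R@q,z-6] for q in pts],(0,255,255))
cv2.imwrite('pics/s12p.png',np.hstack([im]))
E
```

```text
(no output)
```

View pics/s12p.png

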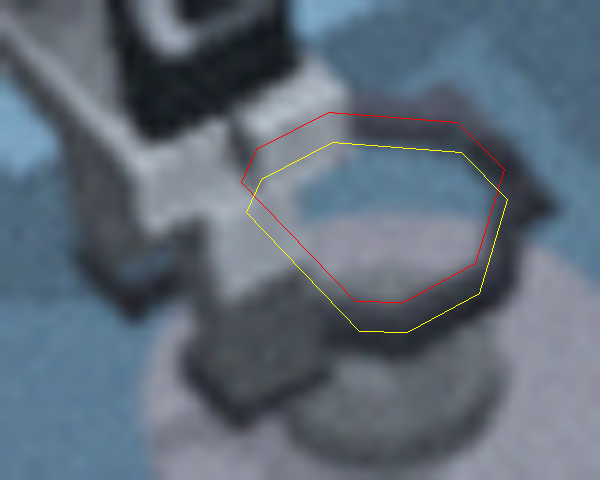

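```bash
python3 - <<'E'
from h import *
import pickle
np.set_printoptions(precision=2,suppress=True)
p=pickle.load(open('s12.pkl','rb')); P=cloud(p); im=p['pixels'].astype(int).sum(-1)
im0=cv2.resize(np.ascontiguousarray(p['pixels'][85:125,225:275,::-1]),None,fx=12,fy=12,interpolation=cv2.INTER_CUBIC).copy()
c=np.array([548.2,-242.45]); b=np.radians(3.3); R=np.array([[np.cos(b),-np.sin(b)],[np.sin(b),np.cos(b)]]); z=121.9
def pl(pts,col):
    U=np.array([(proj(p,q)-[225,85]+.5)*12 for q in pts]); cv2.polylines(im0,[U.astype(np.int32)],True,col,1)
for s in (1,-1):
  for zz,col in ((z,(0,255,255)),(z+6,(0,0,255))):
    pl([np.r_[c+R@np.array((29+i*8.8,s*14+j*7.05)),zz] for i,j in ((1,1),(1,-1),(-1,-1),(-1,1))],col)
cv2.imwrite('pics/s12q.png',im0)
# map points: cols 225..275 rows 85..125 with z 112-140
for r in range(92,120):
    print(r,' '.join(f'{P[r,q,2]:5.0f}' for q in range(236,272,1)))
np.set_printoptions(linewidth=250)
m=(P[...,2]>117)&(P[...,2]<135)&(np.hypot(P[...,0]-548,P[...,1]+242)<34)
Q=P[m]; print(len(Q)); 
for lo in range(515,580,6):
    k=(Q[:,0]>=lo)&(Q[:,0]<lo+6)
    if k.sum(): print(lo,k.sum(),Q[k].mean(0),Q[k][:,1].min(),Q[k][:,1].max(),Q[k][:,2].min(),Q[k][:,2].max())
E
```

```text
92   189   190   187   188   186   185   183   184   183   182   181   180   178   177   179   178   179   177   128   129   127     1    -2    -1    -3   126   127   127    -1     2    -0     2    -2    -1     0    -3
93   185   186   187   183   185   184   182   180   180   177   179   177   178   179   178   179   176   174   128   128   129   127   129   126   128   130   128   126   126     1    -3     1    -1     0    -2     1
94   184   184   184   185   182   181   181   177   177   178   178   179   178   178   175   176   175   174   740   127   129   129   129   127   128   127   126   128   129   127     0     1    -0     4     0     0
95   180   182   182   182   181   179   180   178   173   176   178   177   176   175   176   173   174   173   124   125   125   126   126   125   126   126   129   126   127   128   128     3     1    -2     2     1
96   178   180   180   179   178   176   177   176   168   173   176   176   173   172   174   173   171   170   166   122   123   121   124   123   124   124   124   123   126   128   127   125     1    -1     2    -2
97   
[... 5448 characters left out ...]
722172 121.73361367913193 128.25271411427596
545 16 [ 548.07 -219.79  125.5 ] -223.0081401258845 -216.28776534046295 121.31864500316087 128.6289272882596
551 14 [ 554.58 -219.69  126.33] -223.9183792543226 -216.61029689042914 122.95807029261634 129.38977636520275
557 21 [ 559.86 -223.17  125.7 ] -229.6118838662996 -219.6184617440594 121.61876071560518 129.31582503799356
563 7 [ 565.79 -222.86  125.51] -225.8351276734366 -219.56585734556194 123.45475246119153 127.89400971598377
569 7 [ 571.31 -223.77  128.23] -252.6531423349976 -217.59578940752286 121.99328353276162 133.4138571160883
575 14 [ 578.34 -248.72  127.42] -252.41276524417097 -245.62708408482354 122.37434027485233 131.58173336901743
```

View pics/s12q.png

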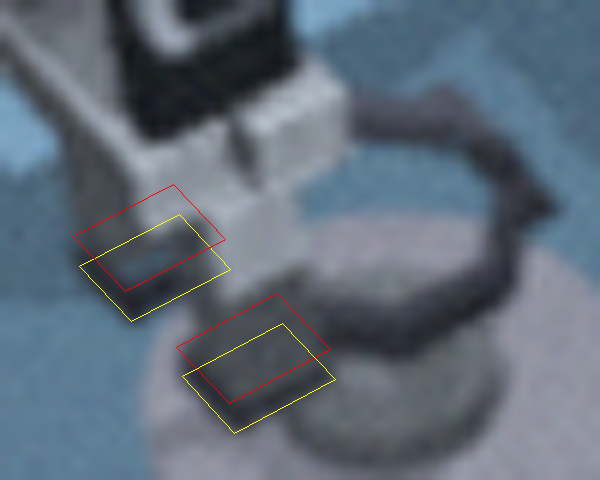

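Request:
send_rows(
  deltas=[
    {"translation":[0,0,-5],"twist":[0,0,0]},
    {"translation":[0,0,-6],"twist":[0,0,0]},
    {"translation":[0,0,-4],"twist":[0,0,0]},
    {"translation":[0,0,-2],"twist":[0,0,0]},
    {"translation":[0,0,-1.5],"twist":[0,0,0]},
    {"translation":[0,0,-1.5],"twist":[0,0,0]},
    {"translation":[0,0,-1.5],"twist":[0,0,0]},
    {"translation":[0,0,-1.5],"twist":[0,0,0]},
  ],
)

```text
time_s: 14.65
position: [578.7, -240.8, 188.3]
tcp_rot: [0.0, 1.0, 0.023, 0.0]
ft_force: [0.1, 0.4, -1.9]
gripper_width: 40.2
```

```bash
python3 shot.py scene s13;  python3 -c "
from h import *
import pickle
p=pickle.load(open('s13.pkl','rb'));save(p,'s13c',(215,70,295,130),10)"
```

```text
14.7 [ 578.52 -240.73  188.01] yaw 2.6899002591735397 [-0. -0. -1.] [ 0.3   0.33 -1.33] 40.273680212422576 [-0.48  0.23  1.48 -0.    1.43  1.05]
```

View pics/s13c.png

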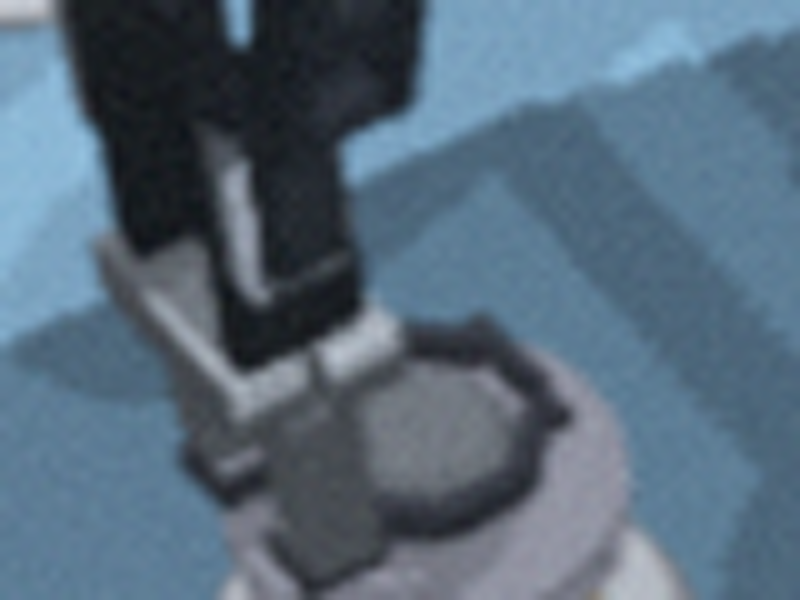

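Request:
send_rows(
  deltas=[
    {"translation":[0,0,-1],"twist":[0,0,0]},
    {"translation":[0,0,-1],"twist":[0,0,0]},
    {"translation":[0,0,-1],"twist":[0,0,0]},
    {"translation":[0,0,-1],"twist":[0,0,0]},
    {"translation":[0,0,-1],"twist":[0,0,0]},
    {"translation":[0,0,-1],"twist":[0,0,0]},
    {"translation":[0,0,-1],"twist":[0,0,0]},
    {"translation":[0,0,-1],"twist":[0,0,0]},
  ],
)

```text
time_s: 15.5
position: [578.6, -240.7, 180.2]
tcp_rot: [-0.0, 1.0, 0.023, -0.0]
ft_force: [0.2, 0.1, -1.1]
gripper_width: 39.8
```

Request:
send_rows(
  deltas=[
    {"translation":[0,0,-0.5],"twist":[0,0,0]},
    {"translation":[0,0,-0.5],"twist":[0,0,0]},
    {"translation":[0,0,-0.5],"twist":[0,0,0]},
    {"translation":[0,0,-0.5],"twist":[0,0,0]},
    {"translation":[0,0,0],"twist":[0,0,0]},
    {"translation":[0,0,0],"twist":[0,0,0]},
    {"translation":[0,0,0],"twist":[0,0,0]},
    {"translation":[0,0,0],"twist":[0,0,0]},
  ],
)

```text
time_s: 16.3
position: [578.7, -240.8, 178.4]
tcp_rot: [0.0, 1.0, 0.023, 0.0]
ft_force: [-0.5, 1.3, 2.3]
gripper_width: 40.0
```

Request:
send_rows(
  deltas=[
    {"translation":[0,0,-0.8],"twist":[0,0,0]},
    {"translation":[0,0,-0.8],"twist":[0,0,0]},
    {"translation":[0,0,-0.8],"twist":[0,0,0]},
    {"translation":[0,0,-0.8],"twist":[0,0,0]},
    {"translation":[0,0,-0.8],"twist":[0,0,0]},
    {"translation":[0,0,-0.8],"twist":[0,0,0]},
    {"translation":[0,0,0],"twist":[0,0,0]},
    {"translation":[0,0,0],"twist":[0,0,0]},
  ],
)

```text
time_s: 17.1
position: [578.7, -240.8, 173.7]
tcp_rot: [0.0, 1.0, 0.023, 0.0]
ft_force: [-1.6, 0.2, 4.5]
gripper_width: 40.5
```

Request:
send_rows(
  deltas=[
    {"translation":[0,0,-0.3],"twist":[0,0,0]},
    {"translation":[0,0,-0.3],"twist":[0,0,0]},
    {"translation":[0,0,-0.3],"twist":[0,0,0]},
    {"translation":[0,0,-0.3],"twist":[0,0,0]},
    {"translation":[0,0,-0.3],"twist":[0,0,0]},
    {"translation":[0,0,0],"twist":[0,0,0]},
    {"translation":[0,0,0],"twist":[0,0,0]},
    {"translation":[0,0,0],"twist":[0,0,0]},
  ],
)

```text
time_s: 17.9
position: [578.7, -240.8, 172.2]
tcp_rot: [0.0, 1.0, 0.024, 0.0]
ft_force: [-0.8, 0.9, 5.6]
gripper_width: 40.4
```

Request:
send_rows(
  deltas=[
    {"translation":[0,0,-0.3],"twist":[0,0,0]},
    {"translation":[0,0,-0.3],"twist":[0,0,0]},
    {"translation":[0,0,-0.3],"twist":[0,0,0]},
    {"translation":[0,0,-0.3],"twist":[0,0,0]},
    {"translation":[0,0,-0.3],"twist":[0,0,0]},
    {"translation":[0,0,0],"twist":[0,0,0]},
    {"translation":[0,0,0],"twist":[0,0,0]},
    {"translation":[0,0,0],"twist":[0,0,0]},
  ],
)

```text
time_s: 18.7
position: [578.8, -240.8, 171.6]
tcp_rot: [0.0, 1.0, 0.023, 0.0]
ft_force: [-2.8, 1.8, 10.4]
gripper_width: 40.2
```

```bash
python3 shot.py scene s14;  python3 shot.py wrist w14; python3 -c "
from h import *
import pickle
p=pickle.load(open('s14.pkl','rb'));save(p,'s14c',(215,70,295,130),10); P=cloud(p)
m=(np.hypot(P[...,0]-548,P[...,1]+242)<40); h,e=np.histogram(P[m][:,2],bins=np.arange(70,115,1)); print([(int(a),int(b)) for a,b in zip(e,h)])
p=pickle.load(open('w14.pkl','rb'));save(p,'w14c',(230,180,400,300),4)"
```

```text
18.75 [ 578.82 -240.83  171.6 ] yaw 2.6906930220057363 [ 0.  0. -1.] [-2.38  1.51 10.75] 40.22567457223997 [-0.48  0.24  1.5   0.    1.4   1.05]
18.8 [ 578.82 -240.84  171.6 ] yaw 2.689695034887467 [ 0.  0. -1.] [-3.    1.21  9.88] 40.41383332090655 [-0.48  0.24  1.5   0.    1.4   1.05]
[(70, 1), (71, 7), (72, 9), (73, 18), (74, 30), (75, 22), (76, 20), (77, 4), (78, 5), (79, 16), (80, 35), (81, 95), (82, 110), (83, 60), (84, 44), (85, 21), (86, 23), (87, 38), (88, 29), (89, 19), (90, 8), (91, 7), (92, 14), (93, 10), (94, 8), (95, 9), (96, 8), (97, 12), (98, 20), (99, 15), (100, 19), (101, 20), (102, 32), (103, 31), (104, 18), (105, 7), (106, 2), (107, 4), (108, 3), (109, 2), (110, 3), (111, 6), (112, 2), (113, 1)]
```

View pics/s14c.png

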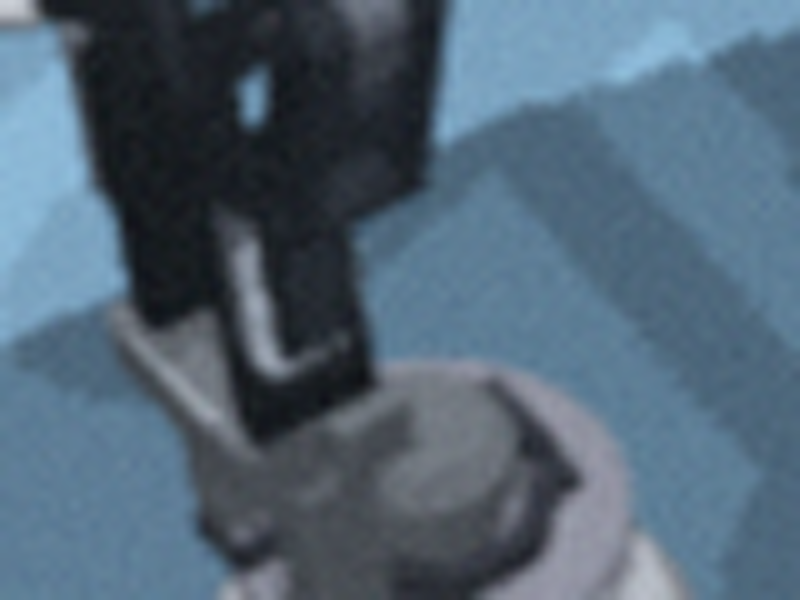

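View pics/w14c.png

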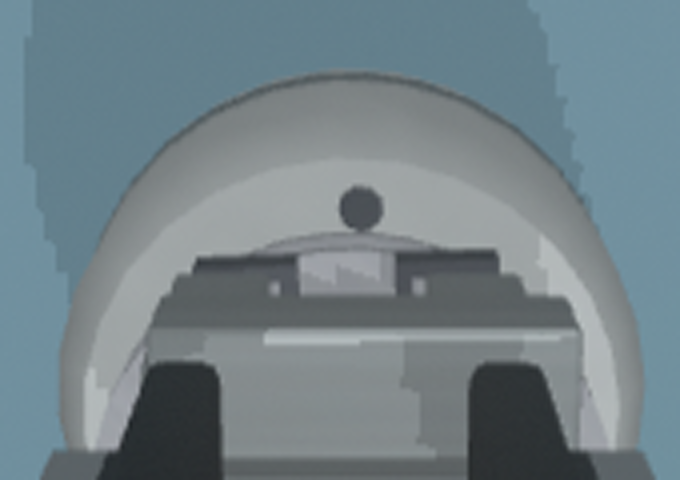

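Request:
send_rows(
  deltas=[
    {"translation":[0,0,-0.5],"twist":[0,0,0]},
    {"translation":[0,0,-0.5],"twist":[0,0,0]},
    {"translation":[0,0,-0.3],"twist":[0,0,0]},
    {"translation":[0,0,0],"twist":[0,0,0]},
    {"translation":[0,0,0],"twist":[0,0,0]},
    {"translation":[0,0,0],"twist":[0,0,0]},
    {"translation":[0,0,0],"twist":[0,0,0]},
    {"translation":[0,0,0],"twist":[0,0,0]},
  ],
  hand=0.41,
)

```text
time_s: 19.6
position: [579.0, -240.9, 169.9]
tcp_rot: [0.0, 1.0, 0.023, 0.001]
ft_force: [-0.9, 1.2, 7.4]
gripper_width: 50.4
```

```bash
python3 shot.py scene s15;  python3 shot.py wrist w15; python3 -c "
from h import *
import pickle
p=pickle.load(open('s15.pkl','rb'));save(p,'s15c',(215,70,295,130),10); P=cloud(p)
m=(np.hypot(P[...,0]-548,P[...,1]+242)<40); h,e=np.histogram(P[m][:,2],bins=np.arange(70,95,1)); print([(int(a),int(b)) for a,b in zip(e,h)])
p=pickle.load(open('w15.pkl','rb'));save(p,'w15c',(230,180,400,300),4)"
```

```text
19.65 [ 579.05 -240.9   169.85] yaw 2.6928718598159143 [ 0.  0. -1.] [-1.45  0.89  6.97] 50.68098219801713 [-0.48  0.25  1.5   0.    1.4   1.05]
19.7 [ 579.05 -240.92  169.86] yaw 2.6902637868758097 [ 0.  0. -1.] [-0.04  0.76  7.2 ] 50.47697325136564 [-0.48  0.25  1.5   0.    1.4   1.05]
[(70, 2), (71, 6), (72, 14), (73, 20), (74, 31), (75, 26), (76, 10), (77, 5), (78, 4), (79, 17), (80, 58), (81, 94), (82, 109), (83, 72), (84, 25), (85, 22), (86, 19), (87, 34), (88, 29), (89, 17), (90, 8), (91, 10), (92, 11), (93, 14)]
```

View pics/s15c.png

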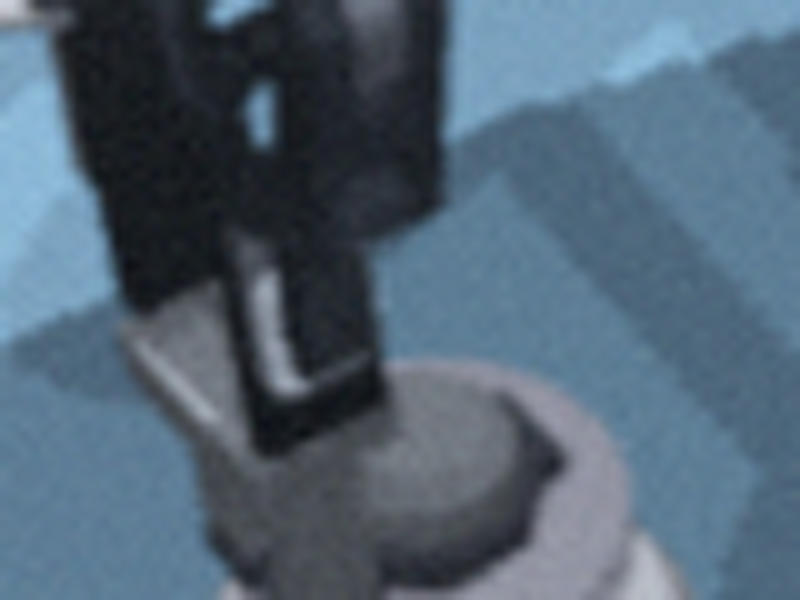

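View pics/w15c.png

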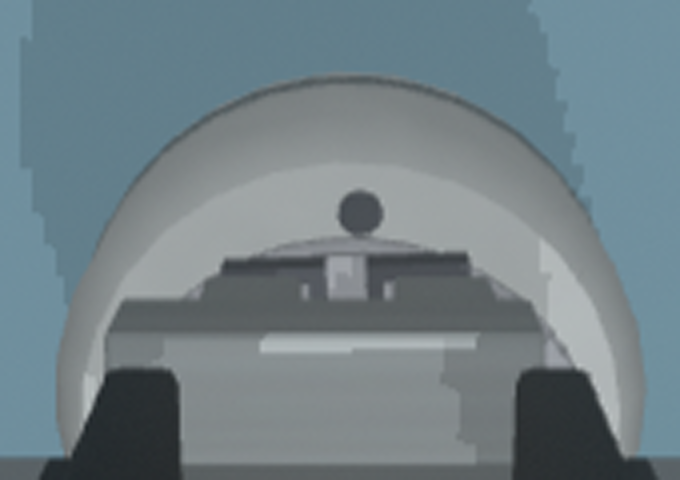

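Request:
send_rows(
  deltas=[
    {"translation":[0,0,-0.4],"twist":[0,0,0]},
    {"translation":[0,0,-0.3],"twist":[0,0,0]},
    {"translation":[0,0,0],"twist":[0,0,0]},
    {"translation":[0,0,0],"twist":[0,0,0]},
    {"translation":[0,0,0],"twist":[0,0,0]},
    {"translation":[0,0,0],"twist":[0,0,0]},
    {"translation":[0,0,0],"twist":[0,0,0]},
    {"translation":[0,0,0],"twist":[0,0,0]},
  ],
  hand=0.34,
)

```text
time_s: 20.5
position: [579.1, -241.0, 169.0]
tcp_rot: [0.0, 1.0, 0.023, 0.001]
ft_force: [0.5, 0.5, 6.2]
gripper_width: 56.5
```

```bash
python3 shot.py wrist w16; python3 -c "
from h import *
import pickle
p=pickle.load(open('w16.pkl','rb'));save(p,'w16c',(230,180,400,300),4)"
```

```text
20.55 [ 579.11 -240.98  168.99] yaw 2.6899928078963837 [ 0.  0. -1.] [ 0.26 -0.69  5.6 ] 56.4439748644822 [-0.48  0.25  1.5   0.    1.4   1.05]
```

View pics/w16c.png

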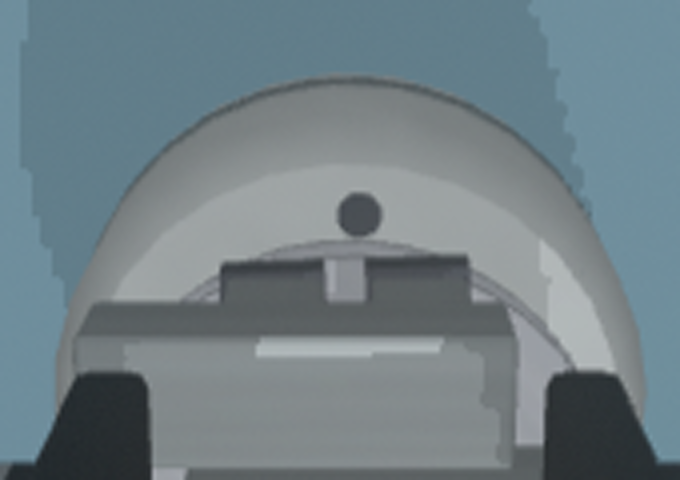

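Request:
send_rows(
  deltas=[
    {"translation":[0,0,1],"twist":[0,0,0]},
    {"translation":[0,0,1],"twist":[0,0,0]},
    {"translation":[0,0,1],"twist":[0,0,0]},
    {"translation":[0,0,1],"twist":[0,0,0]},
    {"translation":[0,0,1],"twist":[0,0,0]},
    {"translation":[0,0,0],"twist":[0,0,0]},
    {"translation":[0,0,0],"twist":[0,0,0]},
    {"translation":[0,0,0],"twist":[0,0,0]},
  ],
)

```text
time_s: 21.35
position: [578.4, -240.7, 173.2]
tcp_rot: [-0.0, 1.0, 0.023, -0.0]
ft_force: [0.2, -0.7, -0.0]
gripper_width: 56.6
```

```bash
python3 shot.py wrist w17;python3 shot.py scene s17; python3 -c "
from h import *
import pickle
p=pickle.load(open('w17.pkl','rb'));save(p,'w17c',(230,180,400,300),4)
p=pickle.load(open('s17.pkl','rb'));save(p,'s17c',(215,70,295,130),10); P=cloud(p)
m=(np.hypot(P[...,0]-548,P[...,1]+242)<40); h,e=np.histogram(P[m][:,2],bins=np.arange(70,95,1)); print([(int(a),int(b)) for a,b in zip(e,h)])"
```

```text
21.4 [ 578.52 -240.72  173.34] yaw 2.6893962551813595 [-0. -0. -1.] [-0.47 -0.01 -1.72] 56.22756337307087 [-0.48  0.24  1.49 -0.    1.41  1.05]
21.45 [ 578.53 -240.73  173.38] yaw 2.688759377864946 [-0. -0. -1.] [-0.28 -0.58 -1.44] 56.32946860078987 [-0.48  0.24  1.49  0.    1.41  1.05]
[(70, 0), (71, 0), (72, 0), (73, 3), (74, 9), (75, 18), (76, 35), (77, 23), (78, 22), (79, 5), (80, 3), (81, 9), (82, 47), (83, 101), (84, 114), (85, 74), (86, 38), (87, 16), (88, 26), (89, 33), (90, 37), (91, 26), (92, 12), (93, 7)]
```

View pics/w17c.png

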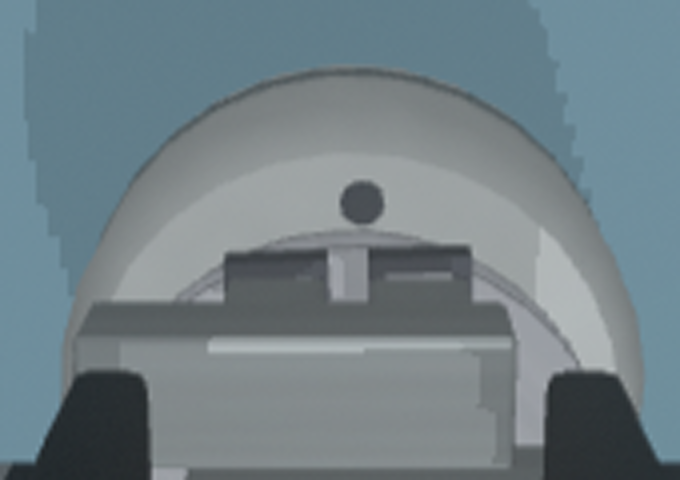

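View pics/s17c.png

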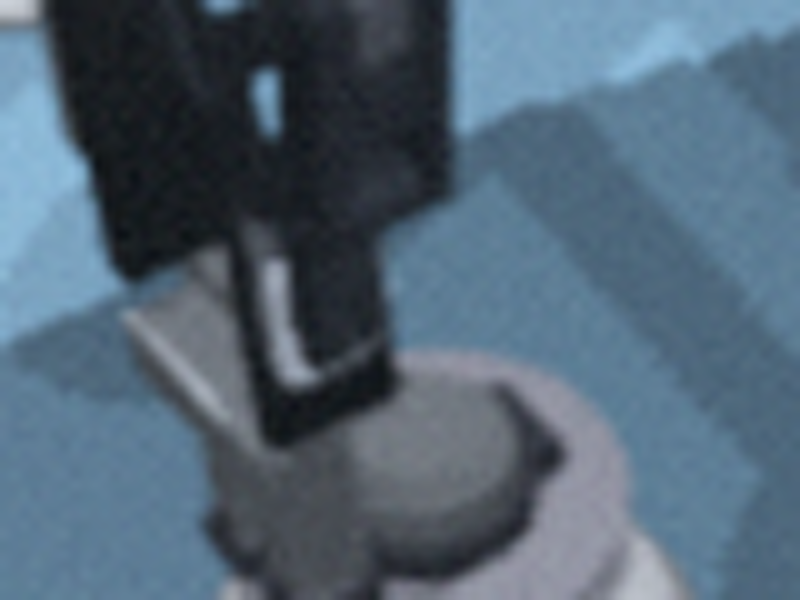

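Request:
send_rows(
  deltas=[
    {"translation":[0,0,1],"twist":[0,0,0]},
    {"translation":[0,0,1.5],"twist":[0,0,0]},
    {"translation":[0,0,2],"twist":[0,0,0]},
    {"translation":[0,0,4],"twist":[0,0,0]},
    {"translation":[0,0,8],"twist":[0,0,0]},
    {"translation":[0,0,12],"twist":[0,0,0]},
    {"translation":[0,10,12],"twist":[0,0,0]},
    {"translation":[-3,25,6],"twist":[0,0,0]},
  ],
)

```text
time_s: 22.25
position: [576.4, -206.8, 222.8]
tcp_rot: [0.001, 1.0, 0.022, 0.001]
ft_force: [0.5, 0.7, -1.5]
gripper_width: 56.2
```

```bash
python3 shot.py scene s18; python3 -c "
from h import *
import pickle
p=pickle.load(open('s18.pkl','rb'));save(p,'s18c',(200,60,320,150),6); P=cloud(p)
m=(np.hypot(P[...,0]-548,P[...,1]+242)<40); h,e=np.histogram(P[m][:,2],bins=np.arange(70,108,1)); print([(int(a),int(b)) for a,b in zip(e,h)])"
```

```text
22.3 [ 576.62 -202.13  223.55] yaw 2.7207598596109466 [ 0. -0. -1.] [ 3.41  2.31 -0.74] 56.31057010850497 [-0.42  0.17  1.49  0.    1.48  1.1 ]
[(70, 0), (71, 0), (72, 1), (73, 2), (74, 14), (75, 18), (76, 33), (77, 22), (78, 17), (79, 7), (80, 5), (81, 8), (82, 63), (83, 121), (84, 136), (85, 95), (86, 38), (87, 31), (88, 33), (89, 47), (90, 46), (91, 41), (92, 15), (93, 10), (94, 8), (95, 9), (96, 6), (97, 8), (98, 11), (99, 11), (100, 12), (101, 15), (102, 13), (103, 16), (104, 12), (105, 0), (106, 1)]
```

View pics/s18c.png

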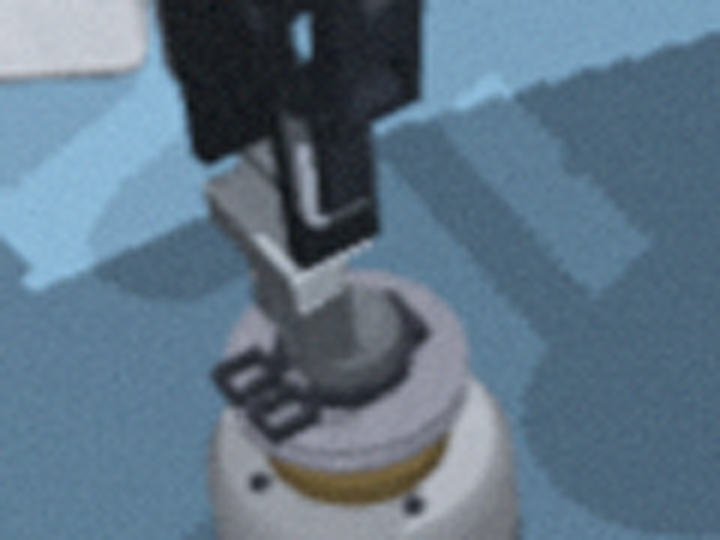

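Request:
send_rows(
  deltas=[
    {"translation":[-7,38,0],"twist":[0,0,-0.1]},
    {"translation":[-7,42,0],"twist":[0,0,-0.1]},
    {"translation":[-7,42,0],"twist":[0,0,-0.1]},
    {"translation":[-7,42,-5],"twist":[0,0,-0.1]},
    {"translation":[-7,42,-5],"twist":[0,0,-0.1]},
    {"translation":[-7,42,-5],"twist":[0,0,0]},
    {"translation":[-7,42,-5],"twist":[0,0,0]},
    {"translation":[-7,42,-5],"twist":[0,0,0]},
  ],
)

```text
time_s: 23.1
position: [519.2, 128.5, 196.3]
tcp_rot: [-0.0, 1.0, 0.019, 0.001]
ft_force: [1.3, 0.6, -1.6]
gripper_width: 56.3
```

Request:
send_rows(
  deltas=[
    {"translation":[-7,38,-5],"twist":[0,0,0]},
    {"translation":[-6,32,-5],"twist":[0,0,0]},
    {"translation":[-3.6,22,-5],"twist":[0,0,0]},
    {"translation":[0,10,-5],"twist":[0,0,0]},
    {"translation":[0,0,-5],"twist":[0,0,0]},
    {"translation":[0,0,-3],"twist":[0,0,0]},
    {"translation":[0,0,0],"twist":[0,0,0]},
    {"translation":[0,0,0],"twist":[0,0,0]},
  ],
)

```text
time_s: 23.9
position: [503.3, 227.2, 167.1]
tcp_rot: [0.0, 1.0, 0.018, -0.0]
ft_force: [0.2, 0.3, -1.0]
gripper_width: 56.5
```

```bash
python3 shot.py wrist w19;python3 -c "
from h import *
import pickle
p=pickle.load(open('w19.pkl','rb'));save(p,'w19c',(210,160,410,310),4)"
```

```text
23.95 [503.44 227.35 167.29] yaw 2.1094682083613625 [ 0.  0. -1.] [ 0.13 -0.3  -1.5 ] 56.373984908135405 [ 0.33  0.05  1.72 -0.    1.37  1.87]
```

View pics/w19c.png

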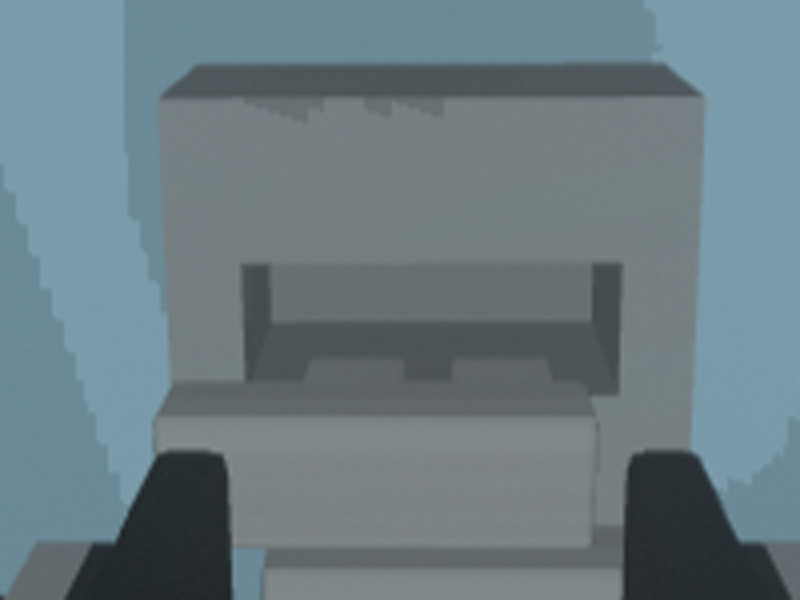

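```bash
python3 - <<'E'
from h import *
import pickle
np.set_printoptions(precision=2,suppress=True)
p=pickle.load(open('w19.pkl','rb'))
print(atz(p,(318,225.75),46),[atz(p,(210+c/4,249.5),86.8) for c in (354,501)], atz(p,(210+431/4,225.75),46))
print([atz(p,(210+c/4,160+97/4),46) for c in (160,703)])
E
```

```text
[512.32 226.91  46.  ] [array([508.61, 237.35,  86.8 ]), array([509.33, 217.67,  86.8 ])] [512.31 227.07  46.  ]
[array([536.93, 269.53,  46.  ]), array([539.94, 186.39,  46.  ])]
```

Request:
send_rows(
  deltas=[
    {"translation":[0.1,-0.3,-10],"twist":[0,0,0]},
    {"translation":[0,0,-14],"twist":[0,0,0]},
    {"translation":[0,0,-14],"twist":[0,0,0]},
    {"translation":[0,0,-14],"twist":[0,0,0]},
    {"translation":[0,0,-12],"twist":[0,0,0]},
    {"translation":[0,0,-7],"twist":[0,0,0]},
    {"translation":[0,0,-3],"twist":[0,0,0]},
    {"translation":[0,0,0],"twist":[0,0,0]},
  ],
)

```text
time_s: 24.75
position: [502.9, 227.9, 92.6]
tcp_rot: [0.0, 1.0, 0.019, -0.0]
ft_force: [-0.6, 0.6, -1.4]
gripper_width: 56.0
```

Request:
send_rows(
  deltas=[
    {"translation":[0,0,-1],"twist":[0,0,0]},
    {"translation":[0,0,-0.6],"twist":[0,0,0]},
    {"translation":[0,0,-0.6],"twist":[0,0,0]},
    {"translation":[0,0,-0.5],"twist":[0,0,0]},
    {"translation":[0,0,-0.5],"twist":[0,0,0]},
    {"translation":[0,0,0],"twist":[0,0,0]},
    {"translation":[0,0,0],"twist":[0,0,0]},
    {"translation":[0,0,0],"twist":[0,0,0]},
  ],
)

```text
time_s: 25.55
position: [503.1, 227.9, 89.8]
tcp_rot: [-0.0, 1.0, 0.019, 0.0]
ft_force: [-0.1, 0.1, -0.5]
gripper_width: 56.6
```

Request:
send_rows(
  deltas=[
    {"translation":[0,0,-0.4],"twist":[0,0,0]},
    {"translation":[0,0,-0.4],"twist":[0,0,0]},
    {"translation":[0,0,-0.4],"twist":[0,0,0]},
    {"translation":[0,0,0],"twist":[0,0,0]},
    {"translation":[0,0,0],"twist":[0,0,0]},
    {"translation":[0,0,0],"twist":[0,0,0]},
    {"translation":[0,0,0],"twist":[0,0,0]},
    {"translation":[0,0,0],"twist":[0,0,0]},
  ],
)

```text
time_s: 26.35
position: [503.2, 228.0, 89.1]
tcp_rot: [-0.0, 1.0, 0.019, 0.0]
ft_force: [-2.6, -1.4, 5.3]
gripper_width: 56.6
```

Request:
send_rows(
  deltas=[
    {"translation":[0,0,0],"twist":[0,0,0]},
    {"translation":[0,0,0],"twist":[0,0,0]},
    {"translation":[0,0,0],"twist":[0,0,0]},
    {"translation":[0,0,0],"twist":[0,0,0]},
    {"translation":[0,0,0],"twist":[0,0,0]},
    {"translation":[0,0,0],"twist":[0,0,0]},
    {"translation":[0,0,0],"twist":[0,0,0]},
    {"translation":[0,0,0],"twist":[0,0,0]},
  ],
  hand=0,
)

```text
time_s: 27.15
position: [503.1, 228.0, 88.6]
tcp_rot: [-0.0, 1.0, 0.019, 0.0]
ft_force: [0.4, -0.0, -0.1]
gripper_width: 85.3
```

Request:
send_rows(
  deltas=[
    {"translation":[0,0,4],"twist":[0,0,0]},
    {"translation":[0,0,10],"twist":[0,0,0]},
    {"translation":[0,0,20],"twist":[0,0,0]},
    {"translation":[0,0,30],"twist":[0,0,0]},
    {"translation":[0,0,30],"twist":[0,0,0]},
    {"translation":[0,0,30],"twist":[0,0,0]},
    {"translation":[0,0,30],"twist":[0,0,0]},
    {"translation":[0,0,10],"twist":[0,0,0]},
  ],
)

```text
time_s: 27.95
position: [504.7, 228.6, 257.8]
tcp_rot: [-0.001, 1.0, 0.019, 0.003]
ft_force: [0.4, -0.6, 0.8]
gripper_width: 85.6
```

```bash
python3 shot.py wrist w20;python3 shot.py scene s20; python3 -c "
from h import *
import pickle
p=pickle.load(open('s20.pkl','rb'));P=cloud(p)
m=(np.hypot(P[...,0]-548,P[...,1]+242)<40); h,e=np.histogram(P[m][:,2],bins=np.arange(78,95,1)); print([(int(a),int(b)) for a,b in zip(e,h)])"
```

```text
28.0 [504.82 228.57 257.71] yaw 2.191660985325095 [ 0.01 -0.   -1.  ] [ 0.67 -0.08  1.73] 85.54863581951784 [ 0.33 -0.01  1.61 -0.    1.53  1.87]
28.05 [504.24 228.36 255.28] yaw 2.189991231197187 [ 0. -0. -1.] [-0.26 -0.15 -0.24] 85.42228940649225 [ 0.33 -0.    1.61  0.    1.53  1.87]
[(78, 12), (79, 8), (80, 4), (81, 7), (82, 58), (83, 135), (84, 158), (85, 107), (86, 46), (87, 27), (88, 37), (89, 60), (90, 48), (91, 34), (92, 20), (93, 9)]
```

View pics/w20.png

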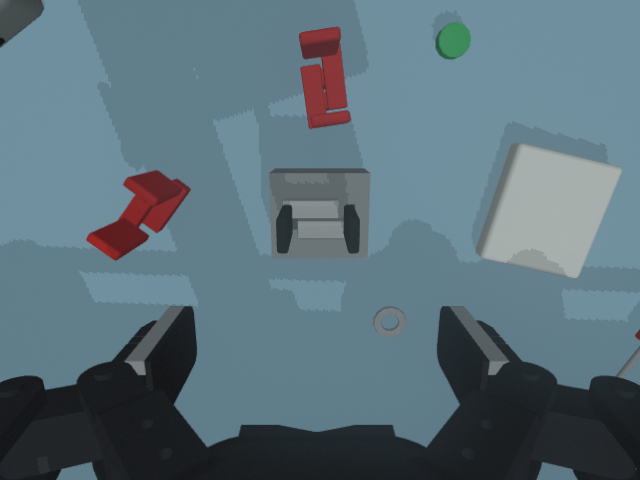

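View pics/s20.png

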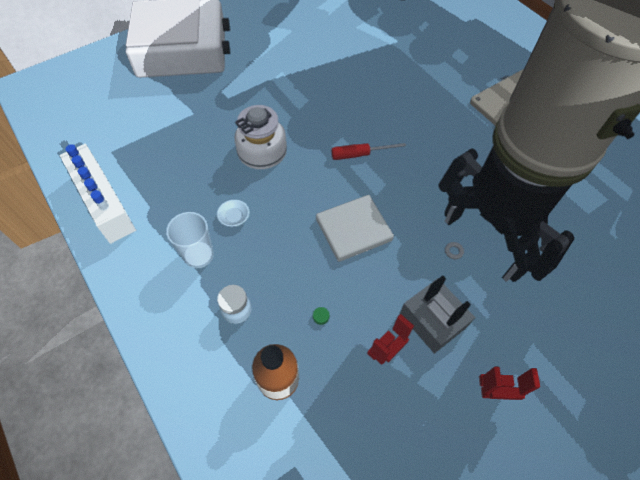

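```bash
python3 - <<'E'
from h import *
import pickle
p=pickle.load(open('w20.pkl','rb'));P=cloud(p)
m=(np.hypot(P[...,0]-502,P[...,1]-227)<50)
for lo,hi in ((106,122),(52,66)):
    Q=P[m&(P[...,2]>lo)&(P[...,2]<hi)]; print(len(Q),np.median(Q,0))
print(bot.job_done(), bot.observe()['time_s'])
E
```

```text
868 [503.12128447 248.96226714 112.80310751]
1842 [504.17137504 228.97534313  59.07282736]
the job is handed in; nothing more can be done
the job is handed in; nothing more can be done
```

The job is handed in. The ring is in the spindle groove holding the pulley down, and the pliers are back upright in their stand. My last checks came at about 28 s of the 59 s limit, and `job_done` gave no verdict.

**What I did:** I gripped the pliers and put their tips into the ring's eyes. I squeezed them to the stop, which spread the ring by about 8.4 mm in the camera, and lifted the ring off the block. I lowered it over the spindle and pressed the pulley down until it bottomed, at about 12 N. Then I let the ring close, drew the tips out and hung the pliers back.

**Last checks:**
- **Pulley:** its face is at about 84 mm, down from 90.4 mm at the start, so it is held about 6 mm down as expected. The ring stayed in place while the tips were drawn out and afterwards.
- **Pliers:** the handle tops are at 112.8 mm and the crossbar top at 59.1 mm, the same as before I took them, so they are fully seated.
- **Other things:** the glassware, cap, washer, screwdriver and red look-alikes look unmoved in the last pictures. The gripper is open and clear of everything.
- **Force:** the wrist force read no more than about 11 N at any point I checked.

**Small disagreement:** camera and arm positions differed by up to about 1–2 mm in places. The ring also looked turned about 1.4° in the pliers after the squeeze. Neither caused any contact or jamming at the spindle.

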